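# Move the plug-in relays to the new rail in feed order

## Task

Move all four plug-in units from the sockets of the old rail into the sockets of the new rail, keeping their order counted from the feed (the cream-white screw-terminal strip at one end of each rail): the unit nearest the feed on the old rail goes into the socket nearest the feed on the new rail, and so on down the row. Plug each one fully home, upright and square in its socket.

Things in the scene. Friction and masses are not known exactly. Their poses are not given: they have to be found in the camera images.
- new_rail: new steel rail, fixed, 4 like empty grey sockets. Origin: mid-rail on the bench; z up; y along the rail, toward its feed, a cream-white screw-terminal strip (62 x 22 mm, 38 mm high) at y = +105 mm. Sockets centred at y = +69, +23, -23, -69 mm, each 74 (x) by 42 mm (y), top face 36 mm above the bench, with a square well 29 mm wide, 13 mm deep; terminals at its x ends 26 mm high.
- old_rail: old steel rail, fixed, with the 4 occupied sockets; built like the new rail. Origin: mid-rail on the bench; z up; y along the rail, toward its feed, the like cream-white screw-terminal strip at y = +105 mm (at y = -105 mm a slim grey end stop, as on the new rail). Sockets at y = +69, +23, -23, -69 mm.
- timer: the tallest plug-in unit, light-grey, 38x38 mm, black knob on a white dial on top; top 56 mm above its shoulder. Loose, 50-170 g. Below: round plug 22 mm wide, 11 mm long, tapered tip, 3.5 mm play in a well; its shoulder rests on the socket top when home. Origin: plug tip (25 mm above the bench when home), z up. Grip across x. Starts within 0.08 rad of its socket's axes.
- coil_relay: plug-in unit 35x35 mm, copper coil seen through a clear cover; top 46 mm above its shoulder. Loose, 50-170 g. Below: round plug 22 mm wide, 11 mm long, tapered tip, 3.5 mm play in a well; its shoulder rests on the socket top when home. Origin: plug tip (25 mm above the bench when home), z up. Grip across x. Starts within 0.08 rad of its socket's axes.
- finned_unit: the lowest plug-in unit, 36x36 mm, black with aluminium fins on top; top 36 mm above its shoulder. Loose, 50-170 g. Below: round plug 22 mm wide, 11 mm long, tapered tip, 3.5 mm play in a well; its shoulder rests on the socket top when home. Origin: plug tip (25 mm above the bench when home), z up. Grip across x. Starts within 0.08 rad of its socket's axes.
- slim_unit: white plug-in body 36 (x) by 20 mm (y) with 3 screws on top, black 36x36 mm foot; top 44 mm above its shoulder. Loose, 50-170 g. Below: round plug 22 mm wide, 11 mm long, tapered tip, 3.5 mm play in a well; its shoulder rests on the socket top when home. Origin: plug tip (25 mm above the bench when home), z up. Grip across x. Starts within 0.08 rad of its socket's axes.
- socket_timer: old grey socket, fixed on the old rail, that holds the timer at the start (which place on the rail differs); like the new sockets. Origin: on the bench under its centre; axes as the old rail's.
- socket_coil_relay: old grey socket, fixed on the old rail, that holds the coil relay at the start (which place on the rail differs); like the new sockets. Origin: on the bench under its centre; axes as the old rail's.
- socket_finned_unit: old grey socket, fixed on the old rail, that holds the finned unit at the start (which place on the rail differs); like the new sockets. Origin: on the bench under its centre; axes as the old rail's.
- socket_slim_unit: old grey socket, fixed on the old rail, that holds the slim unit at the start (which place on the rail differs); like the new sockets. Origin: on the bench under its centre; axes as the old rail's.

How it is judged (in metres and radians):
At the end, for the whole second after the job is handed in: Each unit is in the new socket with the same place, counted from the feed, as its old one: origin 21-29 mm above the bench (home), within 8 mm of the socket centre in x and y, upright within 0.12 rad, square within 0.35 rad (any quarter turn), released and at rest (((y of socket_timer in the frame of old_rail between 0.049 and 0.089 m and y of timer in the frame of new_rail between 0.061 and 0.077 m) or (y of socket_timer in the frame of old_rail between 0.003 and 0.043 m and y of timer in the frame of new_rail between 0.015 and 0.031 m) or (y of socket_timer in the frame of old_rail between -0.043 and -0.003 m and y of timer in the frame of new_rail between -0.031 and -0.015 m) or (y of socket_timer in the frame of old_rail between -0.089 and -0.049 m and y of timer in the frame of new_rail between -0.077 and -0.061 m)) and x of timer in the frame of new_rail between -0.008 and 0.008 m and z of timer in the frame of new_rail between 0.021 and 0.029 m and angle between each of timer, coil_relay, finned_unit, slim_unit's own z axis and vertical below 0.12 rad and (angle between the x axis of timer and the x axis of new_rail, either way round below 0.35 rad or angle between the x axis of timer and the y axis of new_rail, either way round below 0.35 rad) and linear speed of each of timer, coil_relay, finned_unit, slim_unit below 0.02 m/s and angular speed of each of timer, coil_relay, finned_unit, slim_unit below 0.2 rad/s and contact force between the fingers and timer below 0.05 N and ((y of socket_coil_relay in the frame of old_rail between 0.049 and 0.089 m and y of coil_relay in the frame of new_rail between 0.061 and 0.077 m) or (y of socket_coil_relay in the frame of old_rail between 0.003 and 0.043 m and y of coil_relay in the frame of new_rail between 0.015 and 0.031 m) or (y of socket_coil_relay in the frame of old_rail between -0.043 and -0.003 m and y of coil_relay in the frame of new_rail between -0.031 and -0.015 m) or (y of socket_coil_relay in the frame of old_rail between -0.089 and -0.049 m and y of coil_relay in the frame of new_rail between -0.077 and -0.061 m)) and x of coil_relay in the frame of new_rail between -0.008 and 0.008 m and z of coil_relay in the frame of new_rail between 0.021 and 0.029 m and (angle between the x axis of coil_relay and the x axis of new_rail, either way round below 0.35 rad or angle between the x axis of coil_relay and the y axis of new_rail, either way round below 0.35 rad) and contact force between the fingers and coil_relay below 0.05 N and ((y of socket_finned_unit in the frame of old_rail between 0.049 and 0.089 m and y of finned_unit in the frame of new_rail between 0.061 and 0.077 m) or (y of socket_finned_unit in the frame of old_rail between 0.003 and 0.043 m and y of finned_unit in the frame of new_rail between 0.015 and 0.031 m) or (y of socket_finned_unit in the frame of old_rail between -0.043 and -0.003 m and y of finned_unit in the frame of new_rail between -0.031 and -0.015 m) or (y of socket_finned_unit in the frame of old_rail between -0.089 and -0.049 m and y of finned_unit in the frame of new_rail between -0.077 and -0.061 m)) and x of finned_unit in the frame of new_rail between -0.008 and 0.008 m and z of finned_unit in the frame of new_rail between 0.021 and 0.029 m and (angle between the x axis of finned_unit and the x axis of new_rail, either way round below 0.35 rad or angle between the x axis of finned_unit and the y axis of new_rail, either way round below 0.35 rad) and contact force between the fingers and finned_unit below 0.05 N and ((y of socket_slim_unit in the frame of old_rail between 0.049 and 0.089 m and y of slim_unit in the frame of new_rail between 0.061 and 0.077 m) or (y of socket_slim_unit in the frame of old_rail between 0.003 and 0.043 m and y of slim_unit in the frame of new_rail between 0.015 and 0.031 m) or (y of socket_slim_unit in the frame of old_rail between -0.043 and -0.003 m and y of slim_unit in the frame of new_rail between -0.031 and -0.015 m) or (y of socket_slim_unit in the frame of old_rail between -0.089 and -0.049 m and y of slim_unit in the frame of new_rail between -0.077 and -0.061 m)) and x of slim_unit in the frame of new_rail between -0.008 and 0.008 m and z of slim_unit in the frame of new_rail between 0.021 and 0.029 m and (angle between the x axis of slim_unit and the x axis of new_rail, either way round below 0.35 rad or angle between the x axis of slim_unit and the y axis of new_rail, either way round below 0.35 rad) and contact force between the fingers and slim_unit below 0.05 N); the robot touches nothing.
It also fails if it takes over 99 s, if anything falls off the work surface, if the arm or the gripper's body presses on something with over 40 N, if the wrist force passes 120 N, or if a joint passes its speed limit or range.

## Robot

A 7-joint arm with a two-finger parallel gripper is mounted at the origin on a cart in front of the work surface, level with it; the furniture and walls round the work are solid. World frame = base frame: x ahead of the robot, y to its left, z up, the work surface at z = 0. Lengths are in m, angles in degrees, forces in N, time in s.
With the tool pointing down it reaches from about 0.4 to 0.925 m from the base axis. Payload 5.6 kg.
Tool frame: the origin (TCP) lies at the centre of the arm's flange, where the gripper is bolted on; the fingertips stand 173 mm ahead of it and the grasp point (between the pads) lies 155 mm ahead of it; z points along the fingers, y is the line along which they close (so a half turn about z gives the same grasp; the last joint's range is limited). The gripper opens to 85 mm and grips with 20 to 120 N. Pads are 22 mm wide; open, the fingers measure 114 mm over their backs; the gripper's body (76 mm by 85 mm) begins 54 mm behind the grasp point. The pads swing forward as they close: fully open they stand 13 mm farther back than shut.
Start: joints at [-2.464, 26.786, -0.665, 91.828, 0.344, 61.387, -3.226], TCP at [0.65, -0, 0.405] pointing down, gripper open.
Joint ranges: [-144.91, 144.91], [-17.63, 115.5], [-89.93, 88.59], [15.96, 139.68], [-74.01, 254.01], [8.47, 105.57], [-167.45, 167.45]. Speed limits (degrees/s): [147.25, 147.25, 180, 180, 180, 180, 180].

## Interface

Orientations are given as [roll, pitch, yaw] about the fixed x, y, z axes, in that order (R = Rz(yaw) Ry(pitch) Rx(roll)).
In Python, from workcell import ctrl gives the robot as it stands.
- The arm moves only by the tool carry_out, never from a script. Its argument "moves" is a list of rows, each a list of 7 numbers: the finger opening in cm, from 0 to 8.54, then the shift along the tool's x, y, z in cm, then the turn, a rotation vector about the tool's x, y, z in rad. A call has 1 to 5 rows; each row is the pose to reach, as a shift and turn from the pose commanded when the call began, along the tool's axes at that moment; what a row does not reach only later rows make up. A row lasts 1/8 s, in which the tool goes at most 62.5 mm and 10.7 degrees, less where a joint would pass 70% of its speed; a pose out of reach is approached as far as the arm can. A call with a gripper value outside its range is refused whole. The fingers move at their own pace and stop on an object; the grip force is fixed at half the most. Time passes only in rows, so rows that repeat a pose let the fingers close. It gives the time, the measured TCP pose, the force, the opening and the grip force at its end, in the units of the state.
- ctrl.sense(): the state, without advancing time (a new reading comes with each control period).
- ctrl.get_image(name): name is "scene" or "side" or "wrist"; returns a dict with "image" (420x560x3 uint8, red, green, blue), "K" (3x3 intrinsics, pixels), "k1" (the pictures are not rectified: a ray, as slopes to the right and down, at radius r is drawn at 1 + k1 r^2 times it, then the intrinsics apply), "xyz" and "attitude" of the camera in the world. Camera axes: x right, y down, z forward; pixel columns grow to the right and rows downward; lengths in m; the calibration is good to about 2 mm. A picture is of the moment at which its call begins. There is no depth.
- ctrl.hand_in(): hands the job in; it is judged then, once.
The state is a dict: "time_s": time; "joints": joint angles; "joint_vel": joint speeds; "tau": joint torques, N m; "position": TCP position; "tcp_rot": TCP orientation; "force": force on the tool from outside, world axes, zero at the start; "torque": the same for the moment, N m; "opening": opening from 0.0 (shut) to 1.0 (fully open); "gripper_force": force on a finger pad.
Only numpy, scipy, OpenCV 4.12 (cv2) and the standard library are available. Lean on these libraries where they do the work, as an engineer would, in place of code of your own. Each camera call takes 0.05 s, during which the arm holds its last target. There are 200 camera calls.

## Working session

There is one attempt and no reset: what is moved stays moved. The work goes in short steps, Python scripts to look and compute and a tool call to move; the robot and the scene stay as the last step left them, time stands still between calls to the robot, and variables do not carry over. Pictures are saved under pics/ and viewed, at most 14 in all, crops included, and the job is handed in when it is done.

Besides the shell and the picture viewer there is one more tool, called after "Emit:" by a JSON object that holds its "name" and its "arguments", one argument or row to a line. carry_out: Moves the arm, as the interface text tells. Its arguments: {"type":"object","properties":{"moves":{"type":"array","items":{"type":"array","items":{"type":"number"}}}},"required":["moves"]}

```bash
mkdir -p pics; ls; python3 - <<'E'
from workcell import ctrl
import cv2
for n in ["scene","side","wrist"]:
    d=ctrl.get_image(n); cv2.imwrite(f"pics/{n}0.png",d["image"][:,:,::-1])
    print(n,d["K"],d["k1"],d["xyz"],d["attitude"])
print(ctrl.sense())
E
```

```text
pics
scene [[400.3180488    0.         273.49566054]
 [  0.         400.3180488  203.9277149 ]
 [  0.           0.           1.        ]] -0.028669403290634554 [ 3.69858319e-04 -4.69209275e-01  6.68597059e-01] [-136.43208415    0.25715198  -58.99846753]
side [[379.59803994   0.         274.67267138]
 [  0.         379.59803994 210.1941249 ]
 [  0.           0.           1.        ]] -0.10667208834719441 [ 0.41390734 -0.80975578  0.61738601] [-1.30703293e+02 -1.38802452e-02 -8.52855822e+00]
wrist [[306.57566473   0.         278.94384793]
 [  0.         306.57566473 218.44700065]
 [  0.           0.           1.        ]] 0.009259356945491397 [0.65111231 0.06840452 0.37308237] [ 1.64019028e+02  1.08050851e-01 -9.16699243e-03]
{'time_s': 0.15, 'joints': array([-2.46331342, 26.82629772, -0.66366554, 91.86945389,  0.34322239,
       61.38686917, -3.2259232 ]), 'joint_vel': array([ 0.08885845, -0.11165524,  0.02811215, -0.15183715, -0.10396188,
        0.12679942,  0.04030783]), 'tau': array([ 7.85188859e-04, -5.32791960e+01,  2.14623066e-02, -2.51555961e+01,
        1.13295941e-02,  5.56105006e-03, -3.78186076e-05]), 'position': array([ 6.49805619e-01, -5.83023055e-05,  4.03930866e-01]), 'tcp_rot': array([-1.79919572e+02,  6.11091297e-03,  8.99944321e+01]), 'force': array([-0.3321389 ,  0.30238987, -0.37154395]), 'torque': array([ 0.03171067, -0.00107539, -0.01038413]), 'gripper_force': 0.0, 'opening': 0.9983430515249286}
```

View pics/scene0.png

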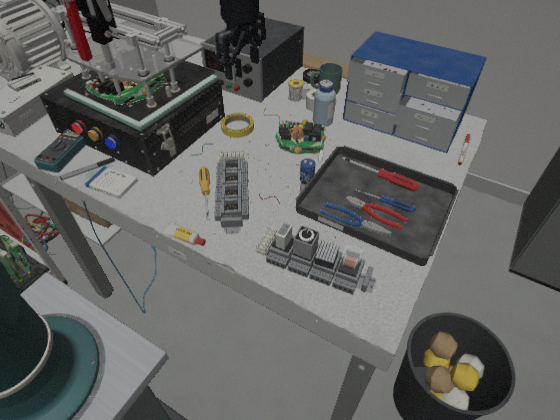

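View pics/side0.png

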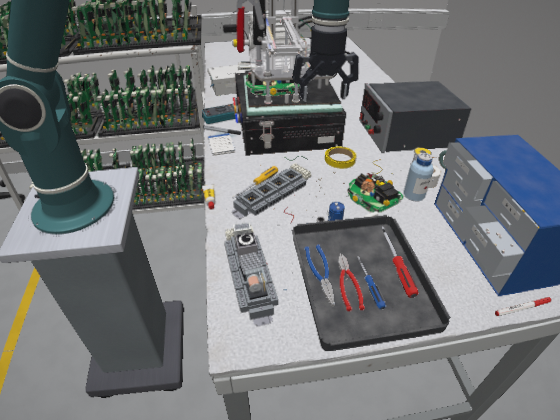

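View pics/wrist0.png

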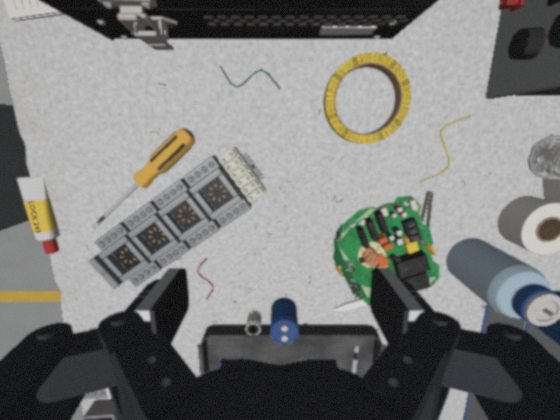

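The scene view shows the old rail with its feed at (267,240), then slim unit (282,235), timer (306,237), finned unit (325,250) and coil relay (350,262). In the wrist view the new rail's wells are at about (219,193), (186,214), (154,236) and (123,258), with the feed at (240,175).

```bash
cat > h.py <<'E'
import numpy as np, cv2
from scipy.spatial.transform import Rotation as Rn
from workcell import ctrl
def cam(d):
    return dict(K=np.array(d["K"]),k1=d["k1"],p=np.array(d["xyz"]),R=Rn.from_euler("xyz",d["attitude"],degrees=True).as_matrix())
def pt(c,uv,z):
    uv=np.array(uv,float).reshape(-1,1,2)
    s=cv2.undistortPoints(uv,c["K"],np.array([c["k1"],0,0,0,0])).reshape(-1,2)
    r=np.c_[s,np.ones(len(s))]@c["R"].T
    return c["p"]+r*((z-c["p"][2])/r[:,2])[:,None]
def px(c,P):
    P=np.asarray(P,float).reshape(-1,3); q=(P-c["p"])@c["R"]
    s=q[:,:2]/q[:,2:]; r2=(s**2).sum(1,keepdims=True); s=s*(1+c["k1"]*r2)
    return s*[c["K"][0,0],c["K"][1,1]]+c["K"][:2,2]
def rail(x,y,a,L):  # local (n,3) to world; a = yaw of rail frame, rad
    L=np.asarray(L,float); R=np.array([[np.cos(a),-np.sin(a)],[np.sin(a),np.cos(a)]])
    return np.c_[L[:,:2]@R.T+[x,y],L[:,2]]
def go(P,yaw,h=None):
    """shift cm & turn in tool axes from the measured pose to tcp P, tool down with yaw (deg)"""
    s=ctrl.sense(); R=Rn.from_euler("xyz",s["tcp_rot"],degrees=True)
    T=Rn.from_euler("xyz",[180,0,yaw],degrees=True)
    return np.r_[R.inv().apply(np.array(P)-s["position"])*100,(R.inv()*T).as_rotvec()]
E
python3 - <<'E'
from h import *
np.set_printoptions(precision=4,suppress=True)
w=ctrl.get_image("wrist");c=cam(w)
P=pt(c,[(219,193),(186,214),(154,236),(123,258)],0.03);print(P,np.diff(P,axis=0),P.mean(0))
s=cam(ctrl.get_image("scene"))
P=pt(s,[(282,231),(306,232),(325,244),(350,253)],0.08);print(P)
P=pt(s,[(267,240),(370,278)],0.03);print(P,P.mean(0))
cv2.imwrite("pics/w1.png",cv2.resize(w["image"][130:310,60:300,::-1],None,fx=3.2,fy=3.2,interpolation=cv2.INTER_CUBIC))
E
```

```text
[[ 0.5824  0.0002  0.03  ]
 [ 0.5428 -0.0245  0.03  ]
 [ 0.5028 -0.0515  0.03  ]
 [ 0.4623 -0.0796  0.03  ]] [[-0.0396 -0.0248  0.    ]
 [-0.04   -0.027   0.    ]
 [-0.0404 -0.0281  0.    ]] [ 0.5226 -0.0389  0.03  ]
[[ 0.4262 -0.2292  0.08  ]
 [ 0.4474 -0.2697  0.08  ]
 [ 0.4399 -0.3134  0.08  ]
 [ 0.4445 -0.3615  0.08  ]]
[[ 0.4263 -0.1946  0.03  ]
 [ 0.4478 -0.408   0.03  ]] [ 0.4371 -0.3013  0.03  ]
```

View pics/w1.png

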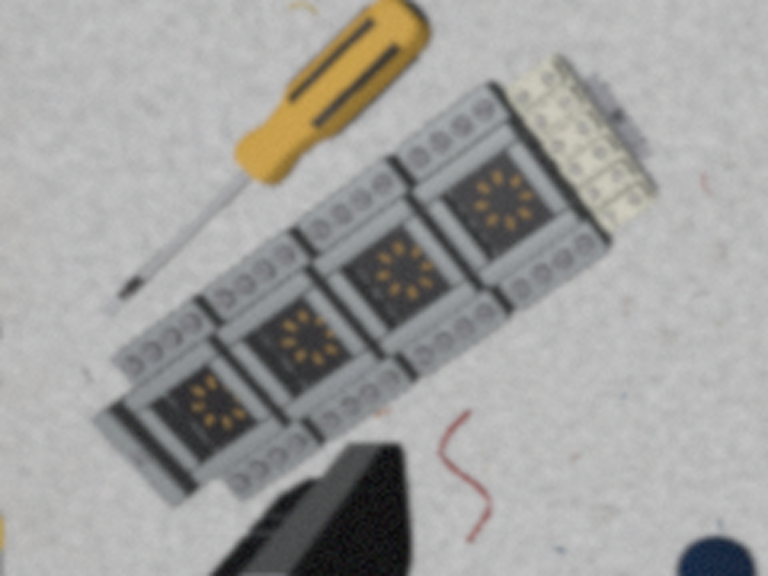

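Well spacing measured at the top face comes out near 46 mm, so the new-rail estimate is plausible: yaw about -56.5°, centre (0.523,-0.039). The old rail's centre is about (0.437,-0.301). I'm moving the wrist camera over the old rail.

Emit:
{"name": "carry_out", "arguments": {
  "moves": [
    [8.5, -6, -3.5, 0.5, 0, 0, 0],
    [8.5, -12, -7, 1, 0, 0, 0],
    [8.5, -18, -10.5, 1.5, 0, 0, 0],
    [8.5, -24, -14, 2, 0, 0, 0],
    [8.5, -30, -17.5, 2.5, 0, 0, 0]
  ]
}}

```text
time_s: 0.88
position: [0.4917, -0.2708, 0.3823]
tcp_rot: [180.0, 0.0, 90.0]
force: [1.3, 0.2, -0.6]
opening: 0.997
gripper_force: 0.0
```

Emit:
{"name": "carry_out", "arguments": {
  "moves": [
    [8.5, -5, -2.5, 0.5, 0, 0, 0],
    [8.5, -7, -4, 0.5, 0, 0, 0],
    [8.5, -7, -4, 0.5, 0, 0, 0],
    [8.5, -7, -4, 0.5, 0, 0, 0]
  ]
}}

```text
time_s: 1.38
position: [0.4537, -0.3381, 0.3773]
tcp_rot: [180.0, -0.0, 90.1]
force: [-0.2, 0.1, 0.5]
opening: 0.994
gripper_force: 0.0
```

```bash
python3 - <<'E'
from h import *
import pickle
w=ctrl.get_image("wrist");pickle.dump(w,open("old.pkl","wb"))
print(w["xyz"],w["attitude"],ctrl.sense()["position"])
cv2.imwrite("pics/o1.png",cv2.resize(w["image"][30:230,160:400,::-1],None,fx=3,fy=3,interpolation=cv2.INTER_CUBIC))
E
```

```text
[ 0.45503972 -0.26965186  0.34657884] [ 1.64065574e+02 -1.60059097e-02  8.09075495e-02] [ 0.45400611 -0.33778569  0.3772761 ]
```

View pics/o1.png

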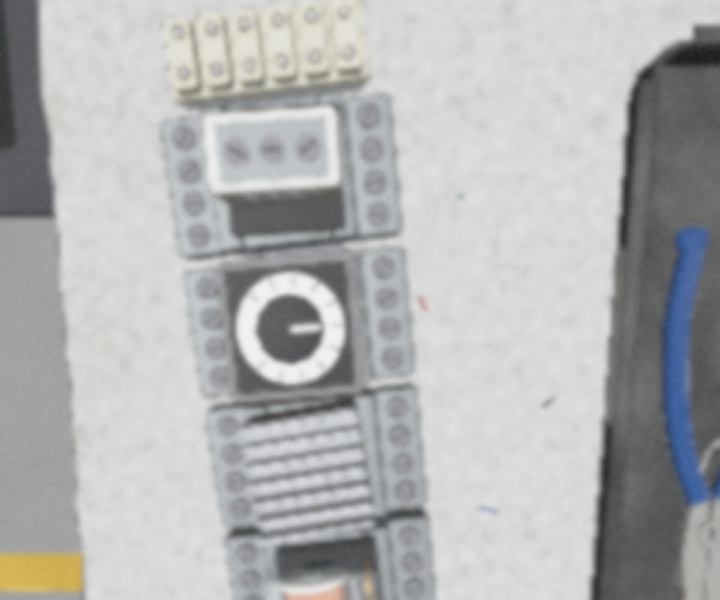

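The crop shows, from the feed: slim (272,150), timer (290,328), finned (310,470) and coil relay (330,580), with yaw about 6°. Now I'll fit both rails to their corners.

```bash
python3 - <<'E'
from h import *
import pickle
from scipy.optimize import least_squares
np.set_printoptions(precision=4,suppress=True)
w=pickle.load(open("old.pkl","rb"));c=cam(w)
def fit(c,uv,L,x0):
    r=least_squares(lambda p:(px(c,rail(*p,L))-uv).ravel(),x0)
    print(r.x,np.degrees(r.x[2]),"rms px",np.sqrt((r.fun**2).mean()));print(r.fun.reshape(-1,2).round(1).tolist());return r.x
uv=np.array([(162,118),(386,94),(402,234),(186,256),(184,272),(406,245),(414,370),(206,398),(206,408),(414,385),(428,510),(228,535)])/3+[160,30]
L=[(sx*.037,yc+sy*.021,.026) for yc in(.069,.023,-.023) for sx,sy in((-1,1),(1,1),(1,-1),(-1,-1))]
fit(c,uv,L,[.437,-.30,.1])
# feed top corners check
p=fit(c,np.array([(163,18),(362,-2),(370,76),(178,98)])/3+[160,30],[(-.031,.116,.038),(.031,.116,.038),(.031,.094,.038),(-.031,.094,.038)],[.437,-.30,.1])
# units top centres
z=np.array([36+44,36+56,36+36])/1000
q=np.array([(272,150),(293,327),(307,467)])/3+[160,30]
for a,b in zip(q,z): print(pt(c,a,b))
# new rail from first wrist image
c0=dict(K=c["K"],k1=c["k1"],p=np.array([0.65111231,0.06840452,0.37308237]),R=Rn.from_euler("xyz",[164.019,.108,-.009],degrees=True).as_matrix())
uv=np.array([(490,84),(608,241),(113,358),(240,500),(560,57),(657,192)])/3.2+[60,130]
L=[(-.037,.09,.026),(.037,.09,.026),(-.037,-.09,.026),(.037,-.09,.026),(-.031,.116,.038),(.031,.116,.038)]
fit(c0,uv,L,[.523,-.039,-.985])
E
```

```text
[ 0.4393 -0.2995  0.1142] 6.543486105057374 rms px 1.0528349458187036
[[-0.9, 0.8], [1.7, -0.8], [0.7, -0.5], [-1.6, 1.1], [-0.2, -0.1], [-0.2, 0.1], [1.1, 1.5], [-0.9, 0.4], [-0.3, 0.9], [1.5, 0.4], [0.5, -1.5], [-1.4, -2.3]]
[ 0.439 -0.301  0.101] 5.789659253359079 rms px 1.2690677988513357
[[-1.1, 0.1], [1.8, -1.0], [1.5, 0.5], [-2.2, 0.6]]
[[ 0.4324 -0.2307  0.08  ]]
[[ 0.438 -0.276  0.092]]
[[ 0.4402 -0.3173  0.072 ]]
[ 0.5238 -0.0386 -0.9637] -55.21815487187642 rms px 1.6795497075587276
[[-0.7, -2.0], [1.8, 2.1], [-1.0, -0.6], [1.1, 0.5], [-2.2, -2.2], [1.3, 2.7]]
```

Rail poses: old (0.439,-0.300, yaw 6.2°), new (0.524,-0.039, yaw about -56°). The tops of the slim unit and timer agree with the slot positions within 2 mm. I'll hover over the slim unit.

Emit:
{"name": "carry_out", "arguments": {
  "moves": [
    [6.5, 4, -1, 2.5, 0, 0, -0.108],
    [6.5, 8, -2, 5, 0, 0, -0.108],
    [6.5, 10.7, -2.2, 7.5, 0, 0, -0.108],
    [6.5, 10.7, -2.2, 7.5, 0, 0, -0.108],
    [6.5, 10.7, -2.2, 7.5, 0, 0, -0.108]
  ]
}}

```text
time_s: 2.05
position: [0.4319, -0.2323, 0.303]
tcp_rot: [179.9, 0.1, 96.3]
force: [-0.6, 0.2, 0.2]
opening: 0.76
gripper_force: 0.0
```

```bash
cat > snap.py <<'E'
import sys,pickle
from h import *
w=ctrl.get_image("wrist");pickle.dump(w,open(sys.argv[1]+".pkl","wb"))
im=w["image"][:,:,::-1]
cv2.imwrite(f"pics/{sys.argv[1]}.png",cv2.resize(im,None,fx=1.4,fy=1.4,interpolation=cv2.INTER_CUBIC))
E
python3 snap.py s1; python3 -c "
from h import *
print(ctrl.sense()['position'],go([.432,-.231,.217],96.2))"
```

```text
[ 0.43181422 -0.23288853  0.30320697] [ 1.98824569e-01  2.28638414e-02  8.62046267e+00  1.85227491e-03
  1.51691654e-03 -1.77080772e-04]
```

View pics/s1.png

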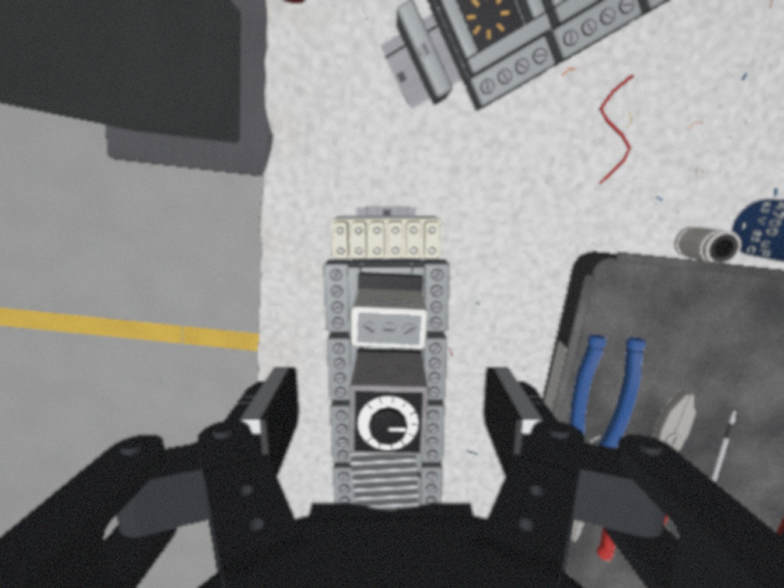

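The rail is now square to the tool. The slim unit's top is at about (388,328) in the 1.4× picture, timer knob (389,424), feed top edges at (333..441,218) and (330..441,259).

```bash
python3 - <<'E'
from h import *
import pickle
np.set_printoptions(precision=4,suppress=True)
w=pickle.load(open("s1.pkl","rb"));c=cam(w)
print(c["p"])
print("slim",pt(c,np.array([(388,328),(352,310),(425,309),(422,347),(354,347)])/1.4,.08))
print("timer",pt(c,np.array([(388,422),(356,394),(421,393),(420,450),(356,451)])/1.4,.092))
print("feed",pt(c,np.array([(333,218),(441,218),(441,259),(330,259)])/1.4,.038))
print("model feed",rail(.439,-.3,.108,[(0,.105,.038)]), "slim",rail(.439,-.3,.108,[(0,.069,.038)]))
E
```

```text
[ 0.4257 -0.1644  0.2722]
slim [[ 0.432  -0.2302  0.08  ]
 [ 0.4143 -0.2232  0.08  ]
 [ 0.4481 -0.219   0.08  ]
 [ 0.4492 -0.238   0.08  ]
 [ 0.4168 -0.2415  0.08  ]]
timer [[ 0.4366 -0.2728  0.092 ]
 [ 0.4203 -0.2599  0.092 ]
 [ 0.4502 -0.2561  0.092 ]
 [ 0.4536 -0.2863  0.092 ]
 [ 0.4229 -0.2902  0.092 ]]
feed [[ 0.3974 -0.1859  0.038 ]
 [ 0.4549 -0.1796  0.038 ]
 [ 0.458  -0.2016  0.038 ]
 [ 0.3973 -0.2082  0.038 ]]
model feed [[ 0.4277 -0.1956  0.038 ]] slim [[ 0.4316 -0.2314  0.038 ]]
```

Emit:
{"name": "carry_out", "arguments": {
  "moves": [
    [6.5, 0.2, 0, 4.5, 0, 0, 0],
    [6.5, 0.2, 0, 8.5, 0, 0, 0],
    [6.5, 0.2, 0, 8.5, 0, 0, 0],
    [2.0, 0.2, 0, 8.5, 0, 0, 0],
    [2.0, 0.2, 0, 8.5, 0, 0, 0]
  ]
}}

```text
time_s: 2.72
position: [0.4316, -0.231, 0.2194]
tcp_rot: [179.8, 0.1, 96.2]
force: [0.0, -0.1, 0.9]
opening: 0.411
gripper_force: 59.4
```

Emit:
{"name": "carry_out", "arguments": {
  "moves": [
    [2.0, 0, 0, 0, 0, 0, 0],
    [2.0, 0, 0, 0, 0, 0, 0]
  ]
}}

```text
time_s: 2.98
position: [0.4315, -0.231, 0.2193]
tcp_rot: [179.8, 0.1, 96.2]
force: [-0.7, -0.3, 7.5]
opening: 0.412
gripper_force: 60.0
```

```bash
python3 snap.py s2
```

```text
(no output)
```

View pics/s2.png

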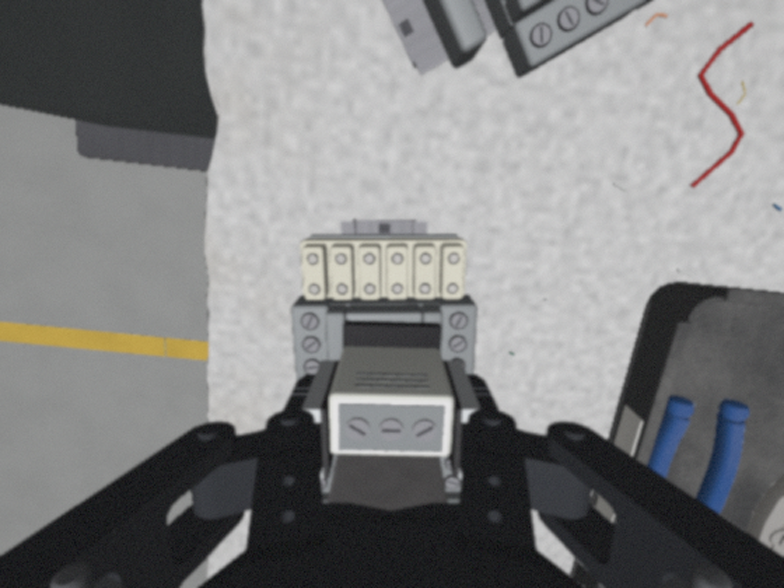

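The slim unit is gripped squarely, its top face spanning (330..455, 393..455). Checking the offset in hand and planning the hover at the new rail.

```bash
python3 - <<'E'
from h import *
import pickle
np.set_printoptions(precision=4,suppress=True)
c=cam(pickle.load(open("s2.pkl","rb")))
t=ctrl.sense()
R=Rn.from_euler("xyz",t["tcp_rot"],degrees=True)
P=pt(c,np.array([(392,425),(330,395),(453,394),(450,456),(333,456)])/1.4,.08)
print(P,R.inv().apply(P-t["position"]))
F=pt(c,np.array([(302,243),(466,241),(466,299),(302,300)])/1.4,.038);print(F,F.mean(0))
T=rail(.524,-.039,np.radians(-55.8),[(0,y,.3) for y in(.069,.023,-.023,-.069)]);print(T)
print(go([.4315,-.231,.32],96.2),go(T[0]+[0,0,.02],34.2))
E
```

```text
[[ 0.4335 -0.2293  0.08  ]
 [ 0.4152 -0.2217  0.08  ]
 [ 0.4494 -0.2177  0.08  ]
 [ 0.4514 -0.2377  0.08  ]
 [ 0.4174 -0.2412  0.08  ]] [[ 0.0018  0.0016  0.1393]
 [ 0.0113 -0.0157  0.1392]
 [ 0.0116  0.0186  0.1394]
 [-0.0084  0.0186  0.1394]
 [-0.0083 -0.0156  0.1393]]
[[ 0.3975 -0.1867  0.038 ]
 [ 0.4544 -0.1799  0.038 ]
 [ 0.4577 -0.2007  0.038 ]
 [ 0.3985 -0.2074  0.038 ]] [ 0.427  -0.1937  0.038 ]
[[ 0.5811 -0.0002  0.3   ]
 [ 0.543  -0.0261  0.3   ]
 [ 0.505  -0.0519  0.3   ]
 [ 0.4669 -0.0778  0.3   ]]
[ -0.0236   0.0294 -10.0676   0.0034   0.0024  -0.0006] [ 21.3153  17.3779 -10.0582   0.0044   0.0003   1.0815]
```

Emit:
{"name": "carry_out", "arguments": {
  "moves": [
    [2.0, 0, 0, -2, 0, 0, 0],
    [2.0, 0, 0, -6, 0, 0, 0],
    [2.0, 0, 0, -10, 0, 0, 0],
    [2.0, 0, 0, -10, 0, 0, 0]
  ]
}}

```text
time_s: 3.52
position: [0.4317, -0.2308, 0.3212]
tcp_rot: [179.6, 0.2, 96.2]
force: [0.2, 0.4, -1.4]
opening: 0.414
gripper_force: 59.7
```

Emit:
{"name": "carry_out", "arguments": {
  "moves": [
    [2.0, 4, 3, 0, 0, 0, 0.18],
    [2.0, 8, 6, 0, 0, 0, 0.36],
    [2.0, 12, 9.5, 0, 0, 0, 0.54],
    [2.0, 16, 13, 0, 0, 0, 0.72],
    [2.0, 20, 16, 0, 0, 0, 0.9]
  ]
}}

```text
time_s: 4.15
position: [0.5689, -0.0126, 0.3169]
tcp_rot: [-180.0, 0.0, 44.3]
force: [0.6, -0.7, -0.6]
opening: 0.411
gripper_force: 59.6
```

```bash
python3 -c "
from h import *
print(ctrl.sense()['position'],go([.5811,-.0002,.3],34.2).round(4))"
```

```text
[ 0.56887376 -0.01261893  0.31685406] [ 1.7428e+00 -3.5200e-02  1.6850e+00  0.0000e+00  2.0000e-04  1.7610e-01]
```

Emit:
{"name": "carry_out", "arguments": {
  "moves": [
    [2.0, 1.7, 0, 2, 0, 0, 0.176],
    [2.0, 1.7, 0, 2, 0, 0, 0.176],
    [2.0, 1.7, 0, 2, 0, 0, 0.176]
  ]
}}

```text
time_s: 4.53
position: [0.5798, -0.0033, 0.2972]
tcp_rot: [180.0, 0.1, 34.6]
force: [0.7, -0.7, -0.3]
opening: 0.416
gripper_force: 59.7
```

```bash
python3 snap.py n1; python3 -c "
from h import *
s=ctrl.sense();print(s['position'],s['tcp_rot'])"
```

```text
[ 0.57990088 -0.00359899  0.2976276 ] [1.79977604e+02 1.55889352e-02 3.45457742e+01]
```

View pics/n1.png

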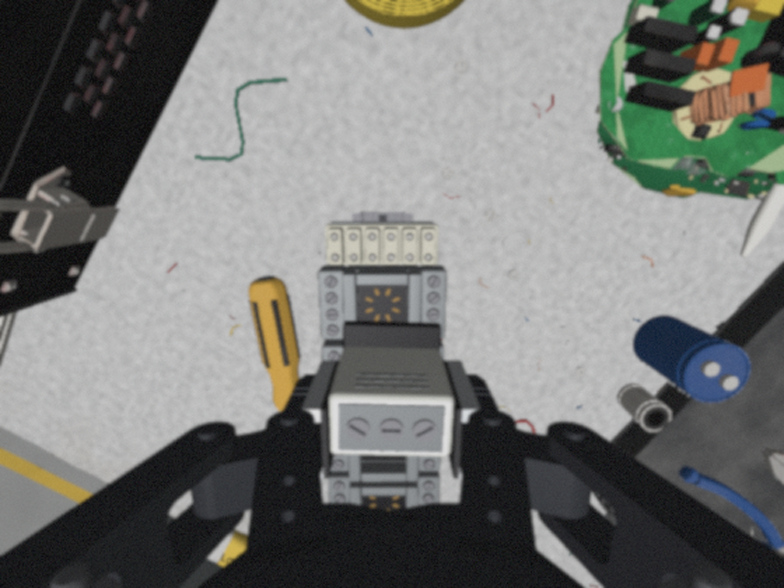

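The feed's top corners are at about (326,225), (438,223), (438,264) and (329,267), and the well contacts of socket 1 at (381,303).

```bash
python3 - <<'E'
from h import *
import pickle
np.set_printoptions(precision=4,suppress=True)
c=cam(pickle.load(open("n1.pkl","rb")));t=ctrl.sense()
R=Rn.from_euler("xyz",t["tcp_rot"],degrees=True)
f=lambda q,z:R.inv().apply(pt(c,np.array(q)/1.4,z)-t["position"])
F=f([(326,225),(438,223),(438,264),(329,267)],.038);print(F,F.mean(0),"want",[.0376,-.0004])
print("well",f([(381,303)],.023))
S=f([(319,268),(446,267)],.026);print("sock corners y90",S)
print("next well contacts", f([(384,504)],.023))
E
```

```text
[[ 0.0487 -0.0325  0.2596]
 [ 0.0498  0.0263  0.2596]
 [ 0.028   0.027   0.2596]
 [ 0.0263 -0.0318  0.2596]] [ 0.0382 -0.0028  0.2596] want [0.0376, -0.0004]
well [[ 0.002  -0.0042  0.2746]]
sock corners y90 [[ 0.0235 -0.0392  0.2716]
 [ 0.0241  0.0329  0.2716]]
next well contacts [[-0.1397 -0.0028  0.2747]]
```

Taking the gripped unit as the reference (it is truly at tool y = 0), the socket is at about +0.5 mm in tool x and -4.5 mm in tool y. Correct, then lower.

Emit:
{"name": "carry_out", "arguments": {
  "moves": [
    [2.0, 0.05, -0.45, 1.5, 0, 0, 0],
    [2.0, 0.05, -0.45, 4, 0, 0, 0],
    [2.0, 0.05, -0.45, 6, 0, 0, 0],
    [2.0, 0.05, -0.45, 6.8, 0, 0, 0],
    [2.0, 0.05, -0.45, 7.2, 0, 0, 0]
  ]
}}

```text
time_s: 5.2
position: [0.5781, 0.0014, 0.2249]
tcp_rot: [-180.0, 0.0, 34.5]
force: [0.1, 0.4, -0.8]
opening: 0.414
gripper_force: 59.7
```

Emit:
{"name": "carry_out", "arguments": {
  "moves": [
    [2.0, 0, 0, 0.3, 0, 0, 0],
    [2.0, 0, 0, 0.6, 0, 0, 0],
    [2.0, 0, 0, 0.6, 0, 0, 0]
  ]
}}

```text
time_s: 5.58
position: [0.5783, 0.0017, 0.2195]
tcp_rot: [180.0, -0.0, 34.5]
force: [-0.9, -0.0, -1.3]
opening: 0.414
gripper_force: 59.8
```

It went home without any force (z 0.2195, same as when gripped). Release and rise.

Emit:
{"name": "carry_out", "arguments": {
  "moves": [
    [6.0, 0, 0, 0, 0, 0, 0],
    [6.0, 0, 0, 0, 0, 0, 0],
    [6.0, 0, 0, -4, 0, 0, 0],
    [6.0, 0, 0, -9, 0, 0, 0],
    [6.0, 0, 0, -12, 0, 0, 0]
  ]
}}

```text
time_s: 6.2
position: [0.5786, 0.0017, 0.3419]
tcp_rot: [179.9, -0.2, 34.5]
force: [-0.6, -0.2, -0.5]
opening: 0.706
gripper_force: 0.0
```

```bash
python3 snap.py n2; python3 -c "
from h import *
s=ctrl.sense();print(s['position'],s['tcp_rot'])
print(go([.435,-.2765,.33],96.2).round(4))"
```

```text
[0.57965052 0.00160594 0.34530628] [179.76627579  -0.42749831  34.5235435 ]
[-2.76898e+01  1.47094e+01  1.38410e+00  7.70000e-03 -4.50000e-03
 -1.07650e+00]
```

View pics/n2.png

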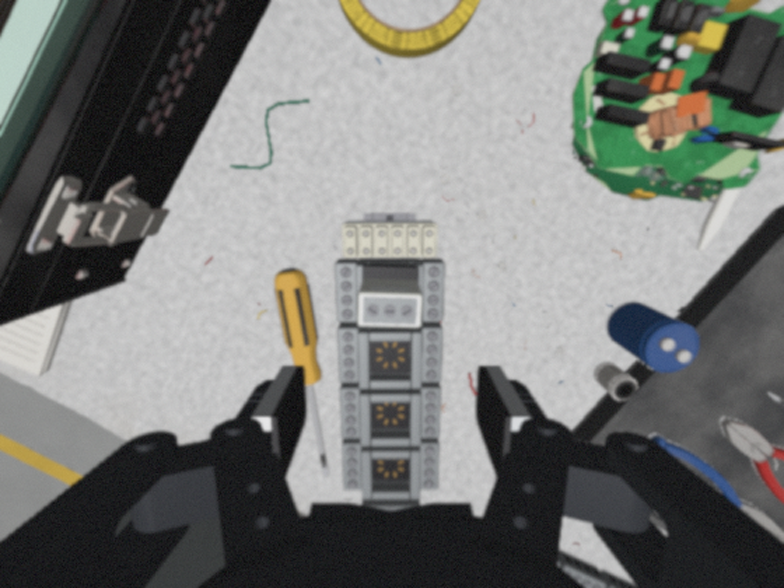

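The slim unit is seated, and the new rail is centred under the tool (feed column 389, wells 390–391), so the yaw of 34.5° and the axis are right. Off to the timer.

Emit:
{"name": "carry_out", "arguments": {
  "moves": [
    [6.5, -5, 2.5, 0, 0, 0, -0.18],
    [6.5, -10, 5, 0.2, 0, 0, -0.36],
    [6.5, -15, 7.5, 0.4, 0, 0, -0.54],
    [6.5, -20, 10, 0.6, 0, 0, -0.72],
    [6.5, -25, 13, 1, 0, 0, -0.9]
  ]
}}

```text
time_s: 6.88
position: [0.4467, -0.2449, 0.3297]
tcp_rot: [180.0, 0.0, 85.7]
force: [1.0, -0.5, 0.1]
opening: 0.762
gripper_force: 0.0
```

```bash
python3 -c "
from h import *
print(ctrl.sense()['position'],go([.4348,-.2767,.31],96.2).round(4))"
```

```text
[ 0.44674971 -0.24485279  0.32971821] [-3.2646e+00 -9.5590e-01  1.9716e+00  8.0000e-04  2.0000e-04 -1.8280e-01]
```

Emit:
{"name": "carry_out", "arguments": {
  "moves": [
    [6.5, -3.2, -0.95, 1, 0, 0, -0.18],
    [6.5, -3.2, -0.95, 2, 0, 0, -0.18],
    [6.5, -3.2, -0.95, 2, 0, 0, -0.18],
    [6.5, -3.2, -0.95, 2, 0, 0, -0.18]
  ]
}}

```text
time_s: 7.38
position: [0.4365, -0.2734, 0.3097]
tcp_rot: [180.0, -0.0, 95.8]
force: [-0.2, 0.4, -0.5]
opening: 0.764
gripper_force: 0.0
```

```bash
python3 snap.py o2; python3 -c "
from h import *
print(ctrl.sense()['position'],go([.4348,-.2767,.2192],96.2).round(4))"
```

```text
[ 0.436585   -0.2734992   0.30981798] [-3.0000e-01 -2.1570e-01  9.0617e+00  6.0000e-04  0.0000e+00 -6.9000e-03]
```

View pics/o2.png

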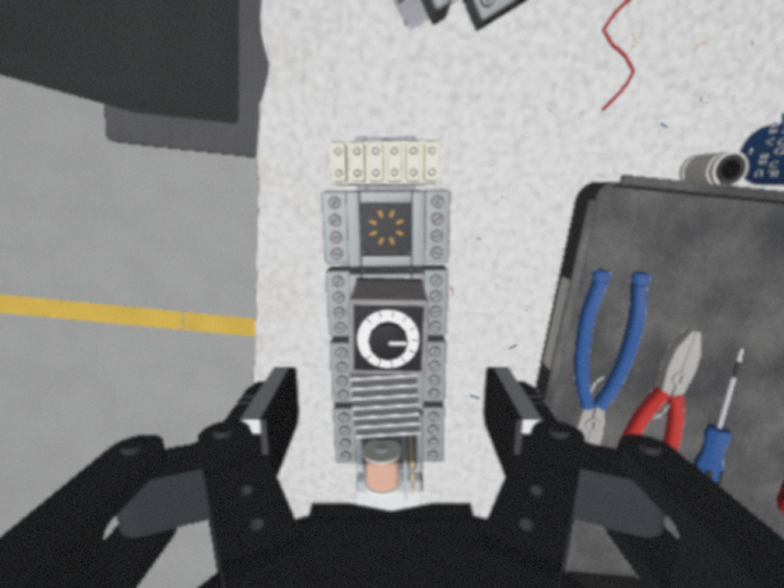

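The timer is at about (389,340), rail axis column about 386 against 390.5, consistent with the -2 mm correction in tool y. Descend and grip.

Emit:
{"name": "carry_out", "arguments": {
  "moves": [
    [6.5, -0.3, -0.2, 4.5, 0, 0, -0.007],
    [6.5, -0.3, -0.2, 9.0, 0, 0, -0.007],
    [6.5, -0.3, -0.2, 9.0, 0, 0, -0.007],
    [2.0, -0.3, -0.2, 9.0, 0, 0, -0.007],
    [2.0, -0.3, -0.2, 9.0, 0, 0, -0.007]
  ]
}}

```text
time_s: 8.05
position: [0.4352, -0.2781, 0.2217]
tcp_rot: [179.8, 0.1, 96.1]
force: [0.3, -0.5, -0.3]
opening: 0.439
gripper_force: 59.6
```

Emit:
{"name": "carry_out", "arguments": {
  "moves": [
    [2.0, 0, 0, 0, 0, 0, 0],
    [2.0, 0, 0, 0, 0, 0, 0]
  ]
}}

```text
time_s: 8.3
position: [0.4351, -0.2782, 0.2216]
tcp_rot: [179.8, 0.1, 96.1]
force: [0.4, 0.8, 8.4]
opening: 0.439
gripper_force: 60.5
```

```bash
python3 snap.py o3; python3 -c "
from h import *
s=ctrl.sense();print(s['position'],s['tcp_rot'])"
```

```text
[ 0.43509001 -0.27817586  0.22165631] [1.79796660e+02 1.22719621e-01 9.61089946e+01]
```

View pics/o3.png

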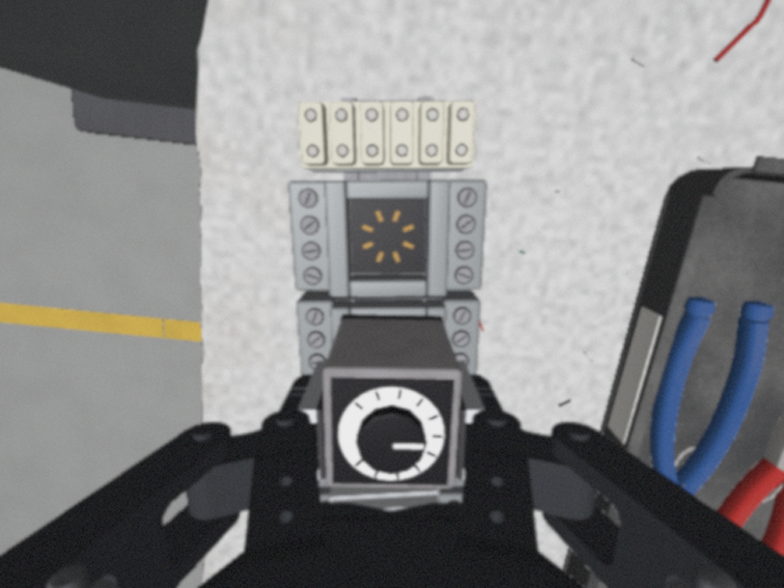

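The timer is gripped, its top spanning (322..470, 367..488); feed corners (301,101), (474,101), (473,162), (301,163).

```bash
python3 - <<'E'
from h import *
import pickle
np.set_printoptions(precision=4,suppress=True)
c=cam(pickle.load(open("o3.pkl","rb")));t=ctrl.sense()
R=Rn.from_euler("xyz",t["tcp_rot"],degrees=True)
f=lambda q,z:R.inv().apply(pt(c,np.array(q)/1.4,z)-t["position"])
T=f([(322,367),(470,366),(465,487),(320,488)],.092);print(T,T.mean(0))
F=f([(301,101),(474,101),(473,162),(301,163)],.038);print(F.mean(0))
W=f([(387,236)],.023);print(W)
E
```

```text
[[ 0.0241 -0.0159  0.1295]
 [ 0.0244  0.0211  0.1297]
 [-0.0114  0.0215  0.1298]
 [-0.0116 -0.018   0.1296]] [0.0064 0.0022 0.1297]
[0.0844 0.0001 0.1835]
[[ 0.0485 -0.0002  0.1986]]
```

Emit:
{"name": "carry_out", "arguments": {
  "moves": [
    [2.0, 0, 0, -3, 0, 0, 0],
    [2.0, 0, 0, -8, 0, 0, 0],
    [2.0, 0, 0, -10, 0, 0, 0],
    [2.0, 0, 0, -10, 0, 0, 0]
  ]
}}

```text
time_s: 8.85
position: [0.4344, -0.2781, 0.3217]
tcp_rot: [179.8, 0.2, 96.1]
force: [0.4, -0.1, -2.5]
opening: 0.44
gripper_force: 60.0
```

```bash
python3 -c "
from h import *
print(ctrl.sense()['position'],go([.5405,-.0245,.32],34.5).round(4))"
```

```text
[ 0.43443125 -0.27811952  0.32174576] [2.40925e+01 1.32396e+01 1.62800e-01 5.10000e-03 3.00000e-04 1.07510e+00]
```

The timer sits about 3–4 mm feedward of its socket centre, so the place target shifts by -3.2 mm along the rail.

Emit:
{"name": "carry_out", "arguments": {
  "moves": [
    [2.0, 4, 2.2, 0, 0, 0, 0.18],
    [2.0, 8, 4.4, 0, 0, 0, 0.36],
    [2.0, 12, 6.6, 0, 0, 0, 0.54],
    [2.0, 16, 8.8, 0, 0, 0, 0.72],
    [2.0, 20, 11, 0, 0, 0, 0.9]
  ]
}}

```text
time_s: 9.48
position: [0.5221, -0.0658, 0.3183]
tcp_rot: [-179.9, 0.1, 44.2]
force: [0.8, -0.8, -0.8]
opening: 0.439
gripper_force: 59.8
```

Emit:
{"name": "carry_out", "arguments": {
  "moves": [
    [2.0, 0, 0, 0, 0, 0, 0],
    [2.0, 0, 0, 0, 0, 0, 0]
  ]
}}

```text
time_s: 9.72
position: [0.5216, -0.0675, 0.3185]
tcp_rot: [-179.9, 0.1, 44.6]
force: [0.1, -0.3, -0.6]
opening: 0.435
gripper_force: 59.9
```

```bash
python3 -c "
from h import *
s=ctrl.sense();print(s['position'],s['tcp_rot'],go([.5379,-.0263,.30],34.5).round(4))"
```

```text
[ 0.52160966 -0.06751947  0.31848842] [-1.79936426e+02  1.14059975e-01  4.46091168e+01] [ 4.0581e+00 -1.7884e+00  1.8428e+00 -9.0000e-04  2.1000e-03  1.7640e-01]
```

Emit:
{"name": "carry_out", "arguments": {
  "moves": [
    [2.0, 2, -0.9, 0.9, 0, 0, 0.09],
    [2.0, 4.06, -1.79, 1.84, 0, 0, 0.176],
    [2.0, 4.06, -1.79, 1.84, 0, 0, 0.176],
    [2.0, 4.06, -1.79, 1.84, 0, 0, 0.176]
  ]
}}

```text
time_s: 10.22
position: [0.5381, -0.0279, 0.3011]
tcp_rot: [180.0, 0.1, 34.4]
force: [0.4, 0.1, -1.2]
opening: 0.439
gripper_force: 59.9
```

```bash
python3 snap.py n3; python3 -c "
from h import *
s=ctrl.sense();print(s['position'],s['tcp_rot'],go([.5379,-.0263,.2217],34.5).round(4))"
```

```text
[ 0.53818221 -0.02792954  0.30130728] [1.79968618e+02 2.86426242e-02 3.43744896e+01] [ 7.2700e-02 -1.5480e-01  7.9606e+00  5.0000e-04  5.0000e-04 -2.2000e-03]
```

View pics/n3.png

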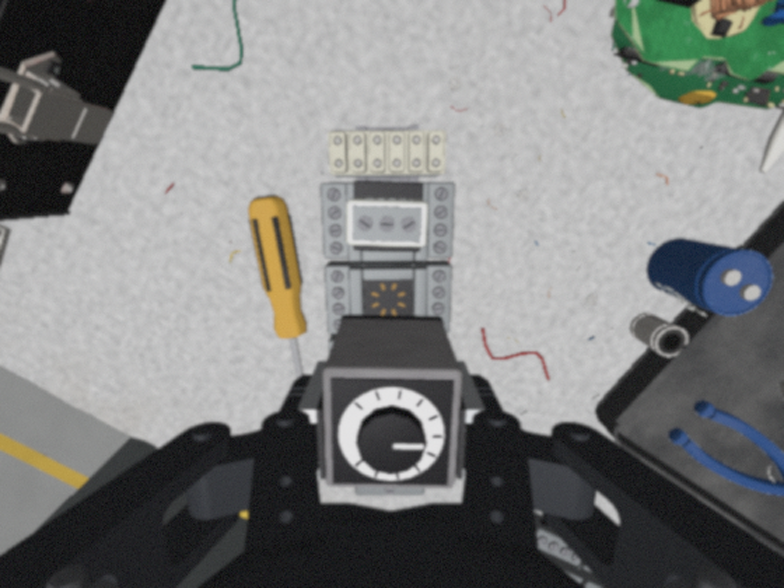

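```bash
python3 - <<'E'
from h import *
import pickle
np.set_printoptions(precision=4,suppress=True)
c=cam(pickle.load(open("n3.pkl","rb")));t=ctrl.sense()
R=Rn.from_euler("xyz",t["tcp_rot"],degrees=True)
f=lambda q,z:R.inv().apply(pt(c,np.array(q)/1.4,z)-t["position"])
print(f([(388,299)],.023), f([(328,131),(447,131),(446,176),(330,177)],.038).mean(0))
E
```

```text
[[0.0034 0.0002 0.2783]] [0.0841 0.0003 0.2633]
```

Emit:
{"name": "carry_out", "arguments": {
  "moves": [
    [2.0, -0.2, -0.15, 2, 0, 0, 0],
    [2.0, -0.2, -0.15, 5, 0, 0, 0],
    [2.0, -0.2, -0.15, 6.2, 0, 0, 0],
    [2.0, -0.2, -0.15, 6.2, 0, 0, 0],
    [2.0, -0.2, -0.15, 6.2, 0, 0, 0]
  ]
}}

```text
time_s: 10.9
position: [0.5366, -0.0263, 0.2401]
tcp_rot: [179.9, -0.1, 34.4]
force: [0.6, -0.8, -1.1]
opening: 0.44
gripper_force: 59.9
```

```bash
python3 -c "
from h import *
s=ctrl.sense();print(s['position'],s['tcp_rot'],go([.5357,-.0278,.2217],34.5).round(4))"
```

```text
[ 0.5365659  -0.0263276   0.24006693] [ 1.79941147e+02 -7.72327512e-02  3.44297325e+01] [-1.5710e-01  7.0600e-02  1.8366e+00  1.0000e-03 -1.3000e-03 -1.2000e-03]
```

Emit:
{"name": "carry_out", "arguments": {
  "moves": [
    [2.0, -0.15, 0.05, 0, 0, 0, 0],
    [2.0, -0.15, 0.05, 0.8, 0, 0, 0],
    [2.0, -0.15, 0.05, 1.2, 0, 0, 0],
    [2.0, -0.15, 0.05, 1.6, 0, 0, 0],
    [2.0, -0.15, 0.05, 1.8, 0, 0, 0]
  ]
}}

```text
time_s: 11.52
position: [0.5351, -0.0272, 0.2216]
tcp_rot: [-180.0, 0.0, 34.5]
force: [-6.6, 0.9, 21.2]
opening: 0.438
gripper_force: 62.5
```

Emit:
{"name": "carry_out", "arguments": {
  "moves": [
    [2.0, 0, 0, 0.1, 0, 0, 0],
    [2.0, 0, 0, 0.1, 0, 0, 0]
  ]
}}

```text
time_s: 11.78
position: [0.5351, -0.0272, 0.2216]
tcp_rot: [-179.9, 0.0, 34.5]
force: [-6.4, 0.6, 16.7]
opening: 0.438
gripper_force: 62.0
```

The timer is at home height (0.2216, as when gripped) with 17 N of shoulder contact. Release, rise and check with the side camera later.

Emit:
{"name": "carry_out", "arguments": {
  "moves": [
    [6.0, 0, 0, 0, 0, 0, 0],
    [6.0, 0, 0, 0, 0, 0, 0],
    [6.0, 0, 0, -4, 0, 0, 0],
    [6.0, 0, 0, -9, 0, 0, 0],
    [6.0, 0, 0, -12, 0, 0, 0]
  ]
}}

```text
time_s: 12.4
position: [0.5356, -0.0273, 0.3422]
tcp_rot: [179.9, -0.1, 34.4]
force: [0.1, -0.4, -0.1]
opening: 0.706
gripper_force: 0.0
```

```bash
python3 snap.py n4; python3 - <<'E'
from h import *
import pickle
np.set_printoptions(precision=4,suppress=True)
s=ctrl.sense();print(s['position'],s['tcp_rot'])
print(go([.4392,-.3224,.33],96.2).round(4))
E
```

```text
[ 0.5366 -0.0274  0.3454] [179.7706  -0.3791  34.4391]
[-24.7246  18.8135   1.4545   0.0072  -0.0038  -1.0779]
```

View pics/n4.png

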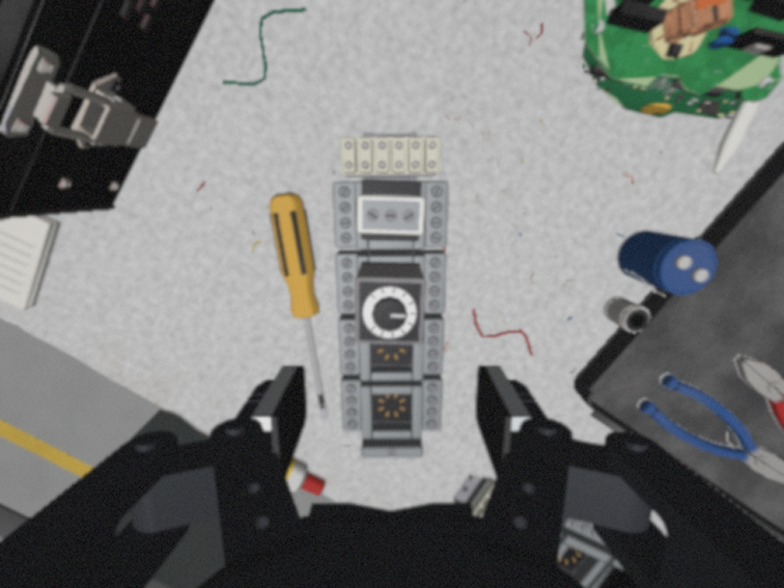

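Timer seated: in the picture its dial is at (390,312), the slim unit's top at (391,214), and the empty wells at (391,357) and (391,405). I've one view left, so I'll measure the wells' orange contacts by code from here on. On to the finned unit.

Emit:
{"name": "carry_out", "arguments": {
  "moves": [
    [6.5, -5, 3.5, 0, 0, 0, -0.18],
    [6.5, -10, 7, 0.2, 0, 0, -0.36],
    [6.5, -15, 10.5, 0.4, 0, 0, -0.54],
    [6.5, -20, 14, 0.6, 0, 0, -0.72],
    [6.5, -24, 18, 1, 0, 0, -0.9]
  ]
}}

```text
time_s: 13.08
position: [0.4414, -0.3002, 0.3307]
tcp_rot: [180.0, -0.0, 83.9]
force: [1.4, 0.7, 0.2]
opening: 0.763
gripper_force: 0.0
```

```bash
cat > well.py <<'E'
# well contacts: orange blobs -> cluster centres in tool frame at z=.023; feed: cream blob in tool frame at z=.038
import sys,pickle
from h import *
np.set_printoptions(precision=4,suppress=True)
def wells(w,t):
    c=cam(w);R=Rn.from_euler("xyz",t["tcp_rot"],degrees=True)
    hsv=cv2.cvtColor(w["image"],cv2.COLOR_RGB2HSV)
    m=cv2.inRange(hsv,(12,90,90),(25,220,255))
    m=cv2.morphologyEx(m,cv2.MORPH_CLOSE,np.ones((9,9)))
    n,l,st,ce=cv2.connectedComponentsWithStats(m)
    for i in range(1,n):
        x,y,ww,h,a=st[i]
        if a>40 and 190<x+ww/2<370: 
            q=(x+(ww-1)/2,y+(h-1)/2); print("blob px",q,(ww,h),"tool",R.inv().apply(pt(c,[q],.023)-t["position"])[0])
    m=cv2.inRange(hsv,(18,25,150),(35,90,255)); m=cv2.morphologyEx(m,cv2.MORPH_CLOSE,np.ones((5,5)))
    n,l,st,ce=cv2.connectedComponentsWithStats(m)
    for i in range(1,n):
        if st[i][4]>400 and 200<ce[i][0]<360: print("cream",ce[i],st[i],R.inv().apply(pt(c,[ce[i]],.038)-t["position"])[0])
if __name__=="__main__":
    if len(sys.argv)>1: w=pickle.load(open(sys.argv[1]+".pkl","rb"))
    else: w=ctrl.get_image("wrist"); pickle.dump(w,open("last.pkl","wb"))
    wells(w,ctrl.sense())
E
for k in o3 n3 n4; do echo $k; python3 well.py $k; done; python3 -c "
from h import *
print(ctrl.sense()['position'],go([.4392,-.3224,.31],96.2).round(4))"
```

```text
o3
blob px (np.float64(276.5), np.float64(154.0)) (np.int32(18), np.int32(7)) tool [ 0.0759 -0.0198  0.3077]
blob px (np.float64(262.5), np.float64(169.0)) (np.int32(8), np.int32(17)) tool [ 0.0665 -0.0256  0.3077]
blob px (np.float64(291.5), np.float64(168.5)) (np.int32(8), np.int32(18)) tool [ 0.0701 -0.0102  0.3077]
blob px (np.float64(277.0), np.float64(183.0)) (np.int32(17), np.int32(7)) tool [ 0.0607 -0.0163  0.3077]
n3
blob px (np.float64(197.5), np.float64(190.5)) (np.int32(40), np.int32(102)) tool [0.3449 0.0426 0.3078]
blob px (np.float64(277.0), np.float64(204.5)) (np.int32(11), np.int32(4)) tool [0.2879 0.0759 0.3077]
blob px (np.float64(277.0), np.float64(223.0)) (np.int32(11), np.int32(5)) tool [0.2776 0.0637 0.3077]
n4
blob px (np.float64(209.5), np.float64(182.0)) (np.int32(34), np.int32(89)) tool [0.3452 0.0417 0.3078]
[ 0.44137608 -0.30023442  0.33070262] [-2.2274e+00  1.9200e-02  2.0699e+00  0.0000e+00 -1.0000e-04 -2.1470e-01]
```

Emit:
{"name": "carry_out", "arguments": {
  "moves": [
    [6.5, -2.3, -0.05, 1, 0, 0, -0.18],
    [6.5, -2.3, -0.05, 2, 0, 0, -0.214],
    [6.5, -2.3, -0.05, 2, 0, 0, -0.214],
    [6.5, -2.3, -0.05, 2, 0, 0, -0.214]
  ]
}}

```text
time_s: 13.58
position: [0.4399, -0.3201, 0.311]
tcp_rot: [180.0, -0.0, 95.9]
force: [0.1, 1.3, 0.2]
opening: 0.756
gripper_force: 0.0
```

```bash
sed -i 's/(12,90,90),(25,220,255)/(11,70,70),(26,230,255)/' well.py; python3 well.py; python3 -c "
from h import *
s=ctrl.sense();print(s['position'],s['tcp_rot'],go([.4385,-.3235,.2215],96.2).round(4))"
```

```text
blob px (np.float64(277.0), np.float64(90.5)) (np.int32(13), np.int32(6)) tool [ 0.0986 -0.0004  0.2882]
blob px (np.float64(267.5), np.float64(102.0)) (np.int32(6), np.int32(13)) tool [ 0.0902 -0.0079  0.2882]
blob px (np.float64(287.5), np.float64(102.0)) (np.int32(6), np.int32(13)) tool [0.0902 0.0078 0.2882]
blob px (np.float64(277.5), np.float64(112.5)) (np.int32(12), np.int32(6)) tool [ 0.0824 -0.0001  0.2882]
blob px (np.float64(277.5), np.float64(151.5)) (np.int32(12), np.int32(6)) tool [ 0.0522 -0.0001  0.2882]
blob px (np.float64(268.5), np.float64(161.5)) (np.int32(6), np.int32(12)) tool [ 0.0441 -0.0076  0.2882]
blob px (np.float64(287.5), np.float64(161.5)) (np.int32(6), np.int32(12)) tool [0.0441 0.0081 0.2882]
blob px (np.float64(278.5), np.float64(171.0)) (np.int32(12), np.int32(5)) tool [0.0362 0.0007 0.2882]
blob px (np.float64(274.0), np.float64(288.5)) (np.int32(15), np.int32(18)) tool [-0.073  -0.0036  0.2882]
[ 0.43994555 -0.32027048  0.31120661] [ 1.79976665e+02 -4.71173493e-03  9.58924722e+01] [-3.0710e-01 -1.8060e-01  8.9706e+00  4.0000e-04 -1.0000e-04 -5.4000e-03]
```

Contact detection works: well spacing measures 46.1 mm. Descend 4 mm lower on this short unit, then grip.

Emit:
{"name": "carry_out", "arguments": {
  "moves": [
    [6.5, -0.3, -0.12, 4.5, 0, 0, -0.005],
    [6.5, -0.3, -0.12, 9.0, 0, 0, -0.005],
    [6.5, -0.3, -0.12, 9.7, 0, 0, -0.005],
    [2.0, -0.3, -0.12, 9.7, 0, 0, -0.005],
    [2.0, -0.3, -0.12, 9.7, 0, 0, -0.005]
  ]
}}

```text
time_s: 14.25
position: [0.4392, -0.325, 0.2161]
tcp_rot: [179.9, 0.1, 96.1]
force: [-0.4, 0.4, 0.1]
opening: 0.417
gripper_force: 59.1
```

Emit:
{"name": "carry_out", "arguments": {
  "moves": [
    [2.0, 0, 0, 0, 0, 0, 0],
    [2.0, 0, 0, 0, 0, 0, 0]
  ]
}}

```text
time_s: 14.5
position: [0.4391, -0.3251, 0.216]
tcp_rot: [179.8, 0.1, 96.1]
force: [-0.7, 0.1, 7.5]
opening: 0.416
gripper_force: 60.0
```

```bash
python3 well.py; python3 -c "
from h import *
s=ctrl.sense();print(s['position'],s['tcp_rot'])"
```

```text
blob px (np.float64(279.0), np.float64(53.0)) (np.int32(21), np.int32(11)) tool [0.1037 0.0012 0.1927]
blob px (np.float64(262.5), np.float64(71.5)) (np.int32(10), np.int32(22)) tool [ 0.0957 -0.0067  0.1927]
blob px (np.float64(295.5), np.float64(71.5)) (np.int32(10), np.int32(22)) tool [0.0957 0.0092 0.1928]
blob px (np.float64(279.0), np.float64(89.5)) (np.int32(19), np.int32(10)) tool [0.0877 0.0012 0.1928]
blob px (np.float64(279.0), np.float64(153.0)) (np.int32(19), np.int32(9)) tool [0.0572 0.0012 0.1928]
blob px (np.float64(264.0), np.float64(168.0)) (np.int32(9), np.int32(19)) tool [ 0.0495 -0.0066  0.1928]
blob px (np.float64(294.5), np.float64(168.0)) (np.int32(10), np.int32(19)) tool [0.0495 0.0094 0.1929]
blob px (np.float64(279.5), np.float64(183.0)) (np.int32(18), np.int32(9)) tool [0.0415 0.0015 0.1929]
blob px (np.float64(307.5), np.float64(344.0)) (np.int32(6), np.int32(29)) tool [-0.0595  0.019   0.1931]
[ 0.43907936 -0.32512575  0.21592889] [1.79838704e+02 1.16011597e-01 9.61059629e+01]
```

Now feel the plug's play in the old socket along the rail, to centre the unit.

Emit:
{"name": "carry_out", "arguments": {
  "moves": [
    [2.0, 0.2, 0, 0, 0, 0, 0],
    [2.0, 0.2, 0, 0, 0, 0, 0]
  ]
}}

```text
time_s: 14.8
position: [0.4389, -0.3242, 0.216]
tcp_rot: [179.8, 0.2, 96.1]
force: [0.3, -3.1, 6.4]
opening: 0.417
gripper_force: 60.2
```

Emit:
{"name": "carry_out", "arguments": {
  "moves": [
    [2.0, 0.15, 0, 0, 0, 0, 0],
    [2.0, 0.15, 0, 0, 0, 0, 0]
  ]
}}

```text
time_s: 15.05
position: [0.4388, -0.323, 0.216]
tcp_rot: [179.8, 0.3, 96.1]
force: [-0.3, -5.2, 6.8]
opening: 0.417
gripper_force: 60.2
```

Emit:
{"name": "carry_out", "arguments": {
  "moves": [
    [2.0, -0.5, 0, 0, 0, 0, 0],
    [2.0, -0.5, 0, 0, 0, 0, 0],
    [2.0, -0.5, 0, 0, 0, 0, 0]
  ]
}}

```text
time_s: 15.42
position: [0.4394, -0.3244, 0.2159]
tcp_rot: [179.9, -0.1, 96.2]
force: [-2.6, 8.0, 14.4]
opening: 0.414
gripper_force: 60.1
```

Emit:
{"name": "carry_out", "arguments": {
  "moves": [
    [2.0, -0.3, 0, 0, 0, 0, 0],
    [2.0, -0.3, 0, 0, 0, 0, 0],
    [2.0, -0.3, 0, 0, 0, 0, 0]
  ]
}}

```text
time_s: 15.8
position: [0.4397, -0.3254, 0.2159]
tcp_rot: [-180.0, -0.4, 96.2]
force: [-2.4, 13.6, 19.9]
opening: 0.417
gripper_force: 60.4
```

Emit:
{"name": "carry_out", "arguments": {
  "moves": [
    [2.0, -0.2, 0, 0, 0, 0, 0],
    [2.0, -0.2, 0, 0, 0, 0, 0],
    [2.0, -0.2, 0, 0, 0, 0, 0]
  ]
}}

```text
time_s: 16.18
position: [0.44, -0.3261, 0.2159]
tcp_rot: [-179.9, -0.5, 96.3]
force: [-4.0, 16.7, 23.8]
opening: 0.417
gripper_force: 60.9
```

Shoulder friction muddles this; lift 3 mm (the plug stays in the well) and probe again.

Emit:
{"name": "carry_out", "arguments": {
  "moves": [
    [2.0, 0.5, 0, -0.4, 0, 0, 0],
    [2.0, 0.5, 0, -0.4, 0, 0, 0],
    [2.0, 0.5, 0, -0.4, 0, 0, 0]
  ]
}}

```text
time_s: 16.55
position: [0.4382, -0.3266, 0.2178]
tcp_rot: [-180.0, 0.0, 96.1]
force: [0.5, -0.8, -1.4]
opening: 0.415
gripper_force: 59.5
```

Emit:
{"name": "carry_out", "arguments": {
  "moves": [
    [2.0, 0.3, 0, 0, 0, 0, 0],
    [2.0, 0.3, 0, 0, 0, 0, 0],
    [2.0, 0.3, 0, 0, 0, 0, 0]
  ]
}}

```text
time_s: 16.92
position: [0.4381, -0.3233, 0.2178]
tcp_rot: [-180.0, -0.0, 96.1]
force: [-0.1, 0.2, -1.8]
opening: 0.416
gripper_force: 59.6
```

Emit:
{"name": "carry_out", "arguments": {
  "moves": [
    [2.0, 0.3, 0, 0, 0, 0, 0],
    [2.0, 0.3, 0, 0, 0, 0, 0],
    [2.0, 0.3, 0, 0, 0, 0, 0]
  ]
}}

```text
time_s: 17.3
position: [0.4377, -0.3218, 0.2182]
tcp_rot: [179.9, 0.2, 96.0]
force: [-0.1, -5.7, -2.9]
opening: 0.414
gripper_force: 59.6
```

Emit:
{"name": "carry_out", "arguments": {
  "moves": [
    [2.0, -0.7, 0, 0, 0, 0, 0],
    [2.0, -0.7, 0, 0, 0, 0, 0],
    [2.0, -0.7, 0, 0, 0, 0, 0]
  ]
}}

```text
time_s: 17.68
position: [0.4386, -0.3268, 0.2179]
tcp_rot: [-180.0, -0.0, 96.1]
force: [0.7, 0.0, -1.6]
opening: 0.417
gripper_force: 60.0
```

Emit:
{"name": "carry_out", "arguments": {
  "moves": [
    [2.0, -0.3, 0, 0, 0, 0, 0],
    [2.0, -0.3, 0, 0, 0, 0, 0],
    [2.0, -0.3, 0, 0, 0, 0, 0]
  ]
}}

```text
time_s: 18.05
position: [0.439, -0.3301, 0.218]
tcp_rot: [180.0, 0.0, 96.1]
force: [0.3, 0.1, -1.5]
opening: 0.416
gripper_force: 59.9
```

Emit:
{"name": "carry_out", "arguments": {
  "moves": [
    [2.0, -0.25, 0, 0, 0, 0, 0],
    [2.0, -0.25, 0, 0, 0, 0, 0],
    [2.0, -0.25, 0, 0, 0, 0, 0]
  ]
}}

```text
time_s: 18.42
position: [0.4392, -0.3311, 0.2178]
tcp_rot: [-179.9, -0.2, 96.2]
force: [-0.7, 5.8, 2.0]
opening: 0.417
gripper_force: 60.1
```

Contacts are symmetric about y = -0.3265, so the unit is centred when the socket's nominal tool-x is 4.8 mm. Lift and go to socket 3.

Emit:
{"name": "carry_out", "arguments": {
  "moves": [
    [2.0, 0.6, 0, 0, 0, 0, 0],
    [2.0, 0.6, 0, -3, 0, 0, 0],
    [2.0, 0.6, 0, -7, 0, 0, 0],
    [2.0, 0.6, 0, -10, 0, 0, 0],
    [2.0, 0.6, 0, -10, 0, 0, 0]
  ]
}}

```text
time_s: 19.05
position: [0.4391, -0.3274, 0.3204]
tcp_rot: [179.7, 0.2, 96.1]
force: [0.6, 0.5, -1.5]
opening: 0.418
gripper_force: 59.9
```

```bash
python3 -c "
from h import *
print(ctrl.sense()['position'],go([.4982,-.0534,.30],34.5).round(4))"
```

```text
[ 0.43907292 -0.32740958  0.32044181] [2.66273e+01 8.77700e+00 1.97560e+00 6.20000e-03 1.30000e-03 1.07490e+00]
```

Emit:
{"name": "carry_out", "arguments": {
  "moves": [
    [2.0, 5, 1.6, 0, 0, 0, 0.18],
    [2.0, 10, 3.2, 0, 0, 0, 0.36],
    [2.0, 15, 4.8, 0, 0, 0, 0.54],
    [2.0, 20, 6.4, 0.5, 0, 0, 0.72],
    [2.0, 25, 8, 1, 0, 0, 0.9]
  ]
}}

```text
time_s: 19.68
position: [0.4911, -0.0681, 0.3068]
tcp_rot: [-180.0, 0.1, 44.2]
force: [0.1, -0.4, -1.2]
opening: 0.42
gripper_force: 60.1
```

Emit:
{"name": "carry_out", "arguments": {
  "moves": [
    [2.0, 0, 0, 0, 0, 0, 0],
    [2.0, 0, 0, 0, 0, 0, 0]
  ]
}}

```text
time_s: 19.92
position: [0.491, -0.0698, 0.3071]
tcp_rot: [-180.0, 0.1, 44.6]
force: [0.2, -1.3, -1.9]
opening: 0.416
gripper_force: 59.9
```

```bash
python3 -c "
from h import *
print(ctrl.sense()['position'],go([.4982,-.0534,.30],34.5).round(4))"
```

```text
[ 0.49104015 -0.06984177  0.30706506] [ 1.666e+00 -6.664e-01  7.040e-01 -5.000e-04  1.800e-03  1.770e-01]
```

Emit:
{"name": "carry_out", "arguments": {
  "moves": [
    [2.0, 1.67, -0.67, 0.7, 0, 0, 0.176],
    [2.0, 1.67, -0.67, 0.7, 0, 0, 0.176],
    [2.0, 1.67, -0.67, 0.7, 0, 0, 0.176],
    [2.0, 1.67, -0.67, 0.7, 0, 0, 0.176]
  ]
}}

```text
time_s: 20.42
position: [0.4984, -0.0544, 0.3011]
tcp_rot: [180.0, 0.0, 34.5]
force: [-0.7, 0.3, -2.0]
opening: 0.418
gripper_force: 60.0
```

```bash
python3 well.py; python3 -c "
from h import *
s=ctrl.sense();print(s['position'],s['tcp_rot'],go([.4982,-.0534,.2159],34.5).round(4))"
```

```text
blob px (np.float64(194.5), np.float64(131.5)) (np.int32(44), np.int32(112)) tool [ 0.0692 -0.0634  0.2781]
blob px (np.float64(278.0), np.float64(203.0)) (np.int32(11), np.int32(5)) tool [0.0124 0.0012 0.2782]
blob px (np.float64(268.5), np.float64(212.0)) (np.int32(6), np.int32(11)) tool [ 0.0047 -0.0067  0.2782]
blob px (np.float64(287.5), np.float64(212.0)) (np.int32(6), np.int32(11)) tool [0.0047 0.0092 0.2782]
blob px (np.float64(278.0), np.float64(221.0)) (np.int32(11), np.int32(5)) tool [-0.0031  0.0012  0.2782]
[ 0.49845327 -0.05414917  0.30116421] [ 1.79980445e+02 -4.78437824e-03  3.44581630e+01] [ 2.0800e-02 -7.9000e-02  8.5264e+00  3.0000e-04 -1.0000e-04 -7.0000e-04]
```

The well is exactly on target (4.7 mm against 4.8 wanted, lateral about 0.2 mm). Straight down.

Emit:
{"name": "carry_out", "arguments": {
  "moves": [
    [2.0, 0, 0, 2.5, 0, 0, 0],
    [2.0, 0, 0, 5, 0, 0, 0],
    [2.0, 0, 0, 6.2, 0, 0, 0],
    [2.0, 0, 0, 6.2, 0, 0, 0],
    [2.0, 0, 0, 6.2, 0, 0, 0]
  ]
}}

```text
time_s: 21.1
position: [0.4991, -0.0534, 0.2397]
tcp_rot: [179.9, -0.1, 34.5]
force: [-0.0, 1.0, -0.3]
opening: 0.414
gripper_force: 60.0
```

```bash
python3 -c "
from h import *
s=ctrl.sense();print(s['position'],s['tcp_rot'],go([.4984,-.0542,.2159],34.5).round(4))"
```

```text
[ 0.49905485 -0.05338663  0.23971518] [ 1.79947899e+02 -6.13353869e-02  3.44715139e+01] [-1.0260e-01  2.7800e-02  2.3814e+00  9.0000e-04 -1.1000e-03 -5.0000e-04]
```

Emit:
{"name": "carry_out", "arguments": {
  "moves": [
    [2.0, -0.1, 0, 0.5, 0, 0, 0],
    [2.0, -0.1, 0, 1.2, 0, 0, 0],
    [2.0, -0.1, 0, 1.8, 0, 0, 0],
    [2.0, -0.1, 0, 2.2, 0, 0, 0],
    [2.0, -0.1, 0, 2.4, 0, 0, 0]
  ]
}}

```text
time_s: 21.72
position: [0.4977, -0.0539, 0.2158]
tcp_rot: [-179.9, 0.0, 34.5]
force: [-10.7, 1.0, 28.9]
opening: 0.413
gripper_force: 63.4
```

Emit:
{"name": "carry_out", "arguments": {
  "moves": [
    [2.0, 0, 0, 0.05, 0, 0, 0],
    [2.0, 0, 0, 0.05, 0, 0, 0]
  ]
}}

```text
time_s: 21.98
position: [0.4976, -0.0539, 0.2159]
tcp_rot: [-179.9, 0.0, 34.5]
force: [-6.9, 1.0, 16.9]
opening: 0.413
gripper_force: 62.2
```

Home. Release, rise, then move to the coil relay.

Emit:
{"name": "carry_out", "arguments": {
  "moves": [
    [6.0, 0, 0, 0, 0, 0, 0],
    [6.0, 0, 0, 0, 0, 0, 0],
    [6.0, 0, 0, -4, 0, 0, 0],
    [6.0, 0, 0, -9, 0, 0, 0],
    [6.0, 0, 0, -12, 0, 0, 0]
  ]
}}

```text
time_s: 22.6
position: [0.4982, -0.0538, 0.3364]
tcp_rot: [179.9, -0.1, 34.5]
force: [0.3, -0.3, 0.3]
opening: 0.699
gripper_force: 0.0
```

```bash
python3 -c "
from h import *
print(ctrl.sense()['position'],go([.4432,-.3710,.33],96.1).round(4))"
```

```text
[ 0.49823599 -0.05384948  0.33644174] [-2.24867e+01  2.30324e+01  6.36200e-01  2.30000e-03 -9.00000e-04
 -1.07570e+00]
```

Emit:
{"name": "carry_out", "arguments": {
  "moves": [
    [6.5, -4, 4.2, 0, 0, 0, -0.18],
    [6.5, -8, 8.4, 0.2, 0, 0, -0.36],
    [6.5, -12, 12.6, 0.4, 0, 0, -0.54],
    [6.5, -16, 16.8, 0.6, 0, 0, -0.72],
    [6.5, -20, 21, 1, 0, 0, -0.9]
  ]
}}

```text
time_s: 23.22
position: [0.4531, -0.3339, 0.3248]
tcp_rot: [180.0, 0.0, 84.0]
force: [0.8, 0.0, 0.8]
opening: 0.761
gripper_force: 0.0
```

Emit:
{"name": "carry_out", "arguments": {
  "moves": [
    [6.5, 0, 0, 0, 0, 0, 0],
    [6.5, 0, 0, 0, 0, 0, 0]
  ]
}}

```text
time_s: 23.48
position: [0.4532, -0.3321, 0.3245]
tcp_rot: [-180.0, -0.0, 83.5]
force: [0.1, -0.1, -0.1]
opening: 0.76
gripper_force: 0.0
```

```bash
python3 -c "
from h import *
print(ctrl.sense()['position'],go([.4432,-.3710,.31],96.1).round(4))"
```

```text
[ 0.45318337 -0.33208943  0.32446975] [-3.9804e+00 -5.4960e-01  1.4440e+00 -7.0000e-04 -9.0000e-04 -2.2010e-01]
```

Emit:
{"name": "carry_out", "arguments": {
  "moves": [
    [6.5, -2, -0.3, 0.7, 0, 0, -0.15],
    [6.5, -4, -0.55, 1.4, 0, 0, -0.22],
    [6.5, -4, -0.55, 1.4, 0, 0, -0.22],
    [6.5, -4, -0.55, 1.4, 0, 0, -0.22]
  ]
}}

```text
time_s: 23.98
position: [0.4443, -0.3697, 0.3111]
tcp_rot: [180.0, -0.0, 96.2]
force: [0.0, -0.5, -0.9]
opening: 0.763
gripper_force: 0.0
```

```bash
python3 well.py; python3 -c "
from h import *
s=ctrl.sense();print(s['position'],s['tcp_rot'],go([.4432,-.3710,.2185],96.1).round(4))"
```

```text
blob px (np.float64(279.5), np.float64(17.5)) (np.int32(14), np.int32(8)) tool [0.148  0.0016 0.2883]
blob px (np.float64(268.5), np.float64(30.0)) (np.int32(6), np.int32(15)) tool [ 0.1399 -0.0066  0.2883]
blob px (np.float64(290.0), np.float64(30.0)) (np.int32(7), np.int32(15)) tool [0.1399 0.0094 0.2883]
blob px (np.float64(279.5), np.float64(42.0)) (np.int32(14), np.int32(7)) tool [0.132  0.0016 0.2883]
blob px (np.float64(279.5), np.float64(85.5)) (np.int32(12), np.int32(6)) tool [0.102  0.0016 0.2883]
blob px (np.float64(269.5), np.float64(97.0)) (np.int32(6), np.int32(13)) tool [ 0.0937 -0.0062  0.2883]
blob px (np.float64(289.5), np.float64(96.5)) (np.int32(6), np.int32(14)) tool [0.0941 0.0094 0.2883]
blob px (np.float64(279.5), np.float64(107.5)) (np.int32(12), np.int32(6)) tool [0.086  0.0016 0.2883]
blob px (np.float64(279.5), np.float64(146.5)) (np.int32(12), np.int32(6)) tool [0.056  0.0016 0.2883]
blob px (np.float64(270.0), np.float64(156.5)) (np.int32(5), np.int32(12)) tool [ 0.0479 -0.0063  0.2882]
blob px (np.float64(289.5), np.float64(156.5)) (np.int32(6), np.int32(12)) tool [0.0479 0.0098 0.2883]
blob px (np.float64(279.5), np.float64(166.0)) (np.int32(12), np.int32(5)) tool [0.0402 0.0016 0.2882]
[ 0.44432024 -0.36973029  0.31121902] [ 1.79975781e+02 -3.38070669e-02  9.62661397e+01] [-1.1950e-01 -1.2910e-01  9.2718e+00  4.0000e-04 -6.0000e-04  2.9000e-03]
```

Rail axis centred exactly. Descend on the coil relay and grip.

Emit:
{"name": "carry_out", "arguments": {
  "moves": [
    [6.5, 0, 0, 4.5, 0, 0, 0],
    [6.5, 0, 0, 8.8, 0, 0, 0],
    [6.5, 0, 0, 9.2, 0, 0, 0],
    [2.0, 0, 0, 9.2, 0, 0, 0],
    [2.0, 0, 0, 9.2, 0, 0, 0]
  ]
}}

```text
time_s: 24.65
position: [0.4442, -0.3719, 0.2211]
tcp_rot: [179.8, 0.1, 96.2]
force: [0.2, 0.3, -0.6]
opening: 0.402
gripper_force: 59.6
```

Emit:
{"name": "carry_out", "arguments": {
  "moves": [
    [2.0, 0, 0, 0, 0, 0, 0],
    [2.0, 0, 0, 0, 0, 0, 0]
  ]
}}

```text
time_s: 24.9
position: [0.4442, -0.372, 0.2211]
tcp_rot: [179.8, 0.1, 96.2]
force: [0.7, 1.0, 7.6]
opening: 0.399
gripper_force: 60.5
```

Emit:
{"name": "carry_out", "arguments": {
  "moves": [
    [2.0, 0, 0, -0.35, 0, 0, 0],
    [2.0, 0.2, 0, -0.35, 0, 0, 0],
    [2.0, 0.2, 0, -0.35, 0, 0, 0]
  ]
}}

```text
time_s: 25.28
position: [0.4431, -0.37, 0.2229]
tcp_rot: [180.0, 0.1, 96.2]
force: [0.4, -1.8, 1.8]
opening: 0.402
gripper_force: 59.8
```

```bash
python3 well.py|tail -4; python3 -c "
from h import *
s=ctrl.sense();print(s['position'],s['tcp_rot'])"
```

```text
blob px (np.float64(267.5), np.float64(168.5)) (np.int32(8), np.int32(18)) tool [ 0.0484 -0.0051  0.1997]
blob px (np.float64(296.0), np.float64(168.5)) (np.int32(9), np.int32(18)) tool [0.0484 0.0105 0.1998]
blob px (np.float64(282.0), np.float64(182.5)) (np.int32(17), np.int32(8)) tool [0.0407 0.0029 0.1998]
blob px (np.float64(308.0), np.float64(251.0)) (np.int32(7), np.int32(27)) tool [-0.0002  0.0184  0.1998]
[ 0.44316546 -0.37003612  0.22282216] [1.79963039e+02 8.43681971e-02 9.61628398e+01]
```

Emit:
{"name": "carry_out", "arguments": {
  "moves": [
    [2.0, 0.25, 0, 0, 0, 0, 0],
    [2.0, 0.25, 0, 0, 0, 0, 0],
    [2.0, 0.25, 0, 0, 0, 0, 0]
  ]
}}

```text
time_s: 25.7
position: [0.4429, -0.3691, 0.223]
tcp_rot: [179.9, 0.3, 96.1]
force: [0.6, -8.0, -0.3]
opening: 0.406
gripper_force: 59.8
```

Emit:
{"name": "carry_out", "arguments": {
  "moves": [
    [2.0, -0.8, 0, 0, 0, 0, 0],
    [2.0, -0.8, 0, 0, 0, 0, 0],
    [2.0, -0.8, 0, 0, 0, 0, 0]
  ]
}}

```text
time_s: 26.08
position: [0.4436, -0.3744, 0.222]
tcp_rot: [-179.9, -0.1, 96.2]
force: [0.4, 0.1, -0.3]
opening: 0.399
gripper_force: 59.8
```

Emit:
{"name": "carry_out", "arguments": {
  "moves": [
    [2.0, -0.5, 0, 0, 0, 0, 0],
    [2.0, -0.5, 0, 0, 0, 0, 0],
    [2.0, -0.5, 0, 0, 0, 0, 0]
  ]
}}

```text
time_s: 26.45
position: [0.4443, -0.3785, 0.2221]
tcp_rot: [-179.9, -0.2, 96.2]
force: [-0.7, 5.1, 0.5]
opening: 0.403
gripper_force: 60.1
```

Centre at y = -0.3741, where the socket's nominal tool-x is 6.4 mm. Lift and carry to socket 4.

Emit:
{"name": "carry_out", "arguments": {
  "moves": [
    [2.0, 0.6, 0, 0, 0, 0, 0],
    [2.0, 0.6, 0, -3, 0, 0, 0],
    [2.0, 0.6, 0, -7, 0, 0, 0],
    [2.0, 0.6, 0, -10, 0, 0, 0],
    [2.0, 0.6, 0, -10, 0, 0, 0]
  ]
}}

```text
time_s: 27.08
position: [0.4441, -0.375, 0.3253]
tcp_rot: [179.7, 0.3, 96.2]
force: [-0.7, -0.5, -1.7]
opening: 0.403
gripper_force: 59.9
```

```bash
python3 -c "
from h import *
print(ctrl.sense()['position'],go([.4591,-.0812,.305],34.5).round(4))"
```

```text
[ 0.44409209 -0.3749845   0.325305  ] [2.90581e+01 4.63200e+00 1.90750e+00 6.70000e-03 2.10000e-03 1.07600e+00]
```

Emit:
{"name": "carry_out", "arguments": {
  "moves": [
    [2.0, 5.2, 0.8, 0, 0, 0, 0.18],
    [2.0, 10.4, 1.6, 0, 0, 0, 0.36],
    [2.0, 15.6, 2.4, 0, 0, 0, 0.54],
    [2.0, 20.8, 3.2, 0.5, 0, 0, 0.72],
    [2.0, 26, 4, 1, 0, 0, 0.9]
  ]
}}

```text
time_s: 27.7
position: [0.455, -0.1117, 0.3118]
tcp_rot: [180.0, 0.0, 44.7]
force: [1.3, 0.4, 0.2]
opening: 0.4
gripper_force: 59.8
```

Emit:
{"name": "carry_out", "arguments": {
  "moves": [
    [2.0, 0, 0, 0, 0, 0, 0],
    [2.0, 0, 0, 0, 0, 0, 0]
  ]
}}

```text
time_s: 27.95
position: [0.4552, -0.1136, 0.3122]
tcp_rot: [180.0, 0.1, 45.1]
force: [0.7, -0.6, 0.0]
opening: 0.401
gripper_force: 59.9
```

```bash
python3 -c "
from h import *
print(ctrl.sense()['position'],go([.4591,-.0812,.302],34.5).round(4))"
```

```text
[ 0.45524952 -0.11357902  0.31217513] [ 2.5665e+00 -2.0129e+00  1.0144e+00  2.0000e-04  1.1000e-03  1.8500e-01]
```

Emit:
{"name": "carry_out", "arguments": {
  "moves": [
    [2.0, 2.57, -2.01, 1, 0, 0, 0.184],
    [2.0, 2.57, -2.01, 1, 0, 0, 0.184],
    [2.0, 2.57, -2.01, 1, 0, 0, 0.184],
    [2.0, 2.57, -2.01, 1, 0, 0, 0.184]
  ]
}}

```text
time_s: 28.45
position: [0.4593, -0.0823, 0.3029]
tcp_rot: [180.0, -0.0, 34.4]
force: [0.3, 0.4, -1.4]
opening: 0.405
gripper_force: 59.9
```

```bash
python3 well.py; python3 -c "
from h import *
s=ctrl.sense();print(s['position'],s['tcp_rot'])"
```

```text
blob px (np.float64(277.0), np.float64(200.0)) (np.int32(11), np.int32(5)) tool [0.0146 0.0004 0.2799]
blob px (np.float64(268.0), np.float64(209.0)) (np.int32(5), np.int32(11)) tool [ 0.0069 -0.0071  0.2799]
blob px (np.float64(286.5), np.float64(209.0)) (np.int32(6), np.int32(11)) tool [0.0069 0.0084 0.2799]
blob px (np.float64(277.5), np.float64(218.0)) (np.int32(12), np.int32(5)) tool [-0.0009  0.0008  0.2799]
blob px (np.float64(308.5), np.float64(252.0)) (np.int32(6), np.int32(27)) tool [-0.0318  0.0278  0.2799]
blob px (np.float64(293.0), np.float64(356.0)) (np.int32(23), np.int32(17)) tool [-0.1398  0.0156  0.2799]
[ 0.45928313 -0.08213256  0.30287374] [ 1.79961310e+02 -6.48474328e-03  3.43933025e+01]
```

Emit:
{"name": "carry_out", "arguments": {
  "moves": [
    [2.0, 0, -0.06, 2.5, 0, 0, 0],
    [2.0, 0, -0.06, 5, 0, 0, 0],
    [2.0, 0, -0.06, 5.9, 0, 0, 0],
    [2.0, 0, -0.06, 5.9, 0, 0, 0],
    [2.0, 0, -0.06, 5.9, 0, 0, 0]
  ]
}}

```text
time_s: 29.12
position: [0.4594, -0.0806, 0.2444]
tcp_rot: [179.9, -0.1, 34.5]
force: [0.4, 0.8, -0.6]
opening: 0.399
gripper_force: 59.9
```

```bash
python3 -c "
from h import *
s=ctrl.sense();print(s['position'],s['tcp_rot'],go([.4592,-.0812,.2210],34.5).round(4))"
```

```text
[ 0.45940949 -0.08062265  0.24443064] [ 1.79941281e+02 -6.11764566e-02  3.44662812e+01] [-5.240e-02  3.330e-02  2.343e+00  1.000e-03 -1.100e-03 -6.000e-04]
```

Emit:
{"name": "carry_out", "arguments": {
  "moves": [
    [2.0, -0.05, 0.03, 0.5, 0, 0, 0],
    [2.0, -0.05, 0.03, 1.2, 0, 0, 0],
    [2.0, -0.05, 0.03, 1.8, 0, 0, 0],
    [2.0, -0.05, 0.03, 2.2, 0, 0, 0],
    [2.0, -0.05, 0.03, 2.35, 0, 0, 0]
  ]
}}

```text
time_s: 29.75
position: [0.4588, -0.081, 0.2209]
tcp_rot: [-179.9, 0.0, 34.5]
force: [-7.8, 1.0, 28.8]
opening: 0.406
gripper_force: 63.4
```

Emit:
{"name": "carry_out", "arguments": {
  "moves": [
    [2.0, 0, 0, 0.05, 0, 0, 0],
    [2.0, 0, 0, 0.05, 0, 0, 0]
  ]
}}

```text
time_s: 30.0
position: [0.4587, -0.081, 0.221]
tcp_rot: [-179.9, -0.0, 34.5]
force: [-5.4, 0.2, 20.7]
opening: 0.403
gripper_force: 62.8
```

Home (0.2210, as when gripped). Release, rise and use the last view on a combined check.

Emit:
{"name": "carry_out", "arguments": {
  "moves": [
    [6.0, 0, 0, 0, 0, 0, 0],
    [6.0, 0, 0, 0, 0, 0, 0],
    [6.0, 0, 0, -4, 0, 0, 0],
    [6.0, 0, 0, -9, 0, 0, 0],
    [6.0, 0, 0, -13, 0, 0, 0]
  ]
}}

```text
time_s: 30.62
position: [0.4588, -0.0809, 0.3511]
tcp_rot: [180.0, -0.0, 34.5]
force: [0.5, -1.0, 0.3]
opening: 0.7
gripper_force: 0.0
```

Emit:
{"name": "carry_out", "arguments": {
  "moves": [
    [6.0, -3, 0, -3, 0, 0, 0],
    [6.0, -6, 0, -5, 0, 0, 0],
    [6.0, -6, 0, -5, 0, 0, 0],
    [6.0, -6, 0, -5, 0, 0, 0]
  ]
}}

```text
time_s: 31.12
position: [0.4096, -0.1145, 0.3993]
tcp_rot: [-180.0, -0.0, 34.5]
force: [0.5, -0.1, 0.7]
opening: 0.702
gripper_force: 0.0
```

```bash
python3 - <<'E'
from h import *
out=[]
w=ctrl.get_image("wrist");c=cam(w)
u,v=px(c,[[.5238,-.0386,.05]])[0].astype(int);print(u,v)
def crop(n,d,h,s):
    c=cam(d);u,v=px(c,[[.5238,-.0386,.05]])[0].astype(int);print(n,u,v)
    u=np.clip(u,h,560-h);v=np.clip(v,h,420-h)
    return cv2.resize(d["image"][v-h:v+h,u-h:u+h,::-1],(s,s),interpolation=cv2.INTER_CUBIC)
im=np.hstack([crop("wrist",w,110,400),crop("side",ctrl.get_image("side"),50,400)])
cv2.imwrite("pics/final.png",im)
E
```

```text
279 56
wrist 279 56
side 272 179
```

View pics/final.png

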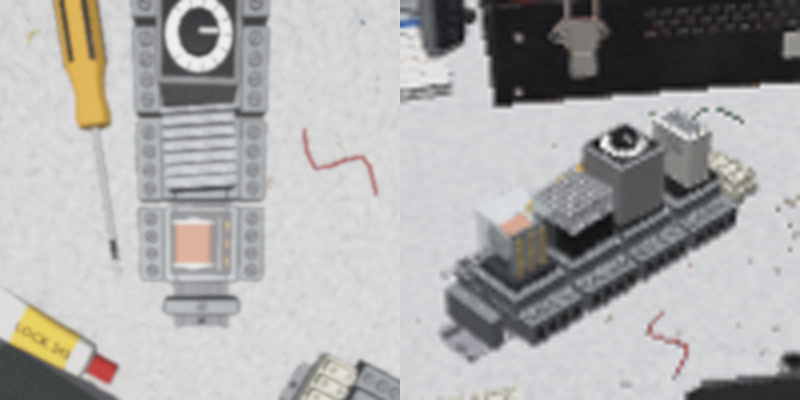

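The side crop on the right shows all four units upright and home: coil relay (510,235), finned unit (575,215), timer (625,170), slim unit (683,150) nearest the feed (735,175). The order matches the old rail.

```bash
python3 -c "
from workcell import ctrl
print(ctrl.hand_in())"
```

```text
the job is handed in; nothing more can be done
None
```

I moved all four units to the new rail in their original order from the feed (slim unit, timer, finned unit, coil relay); in the last pictures each looked upright and fully home, and I handed the job in at about 31 s, with no verdict returned.

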